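# Key and pulley on an upright gearbox spindle

### The arm

A 7-joint arm with a two-finger parallel gripper is mounted at the origin on the work surface. World frame = base frame: x ahead of the robot, y to its left, z up, the work surface at z = 0. Lengths are in m, angles in rad, forces in N, time in s.
With the tool pointing down it reaches from about 0.4 to 0.85 m from the base axis. Payload 4.5 kg.
Tool frame: the origin (TCP) lies on the centre line of the jaws, within the pads' length; the fingertips stand 17 mm ahead of it and the grasp point (between the pads) lies 2 mm behind it; z points along the fingers, y is the line along which they close (so a half turn about z gives the same grasp; the last joint's range is limited). The gripper opens to 85 mm and grips with 20 to 120 N. Pads are 22 mm wide; open, the fingers measure 114 mm over their backs; the gripper's body (76 mm by 85 mm) begins 54 mm behind the grasp point. The pads swing forward as they close: fully open they stand 13 mm farther back than shut.
Start: joints at [-1.116, 0.689, -0.195, 1.565, 0.157, 0.902, -0.215], TCP at [0.255, 0.571, 0.248] pointing down, gripper open.
Joint ranges: [-3.01, 3.01], [-0.46, 2.08], [-1.47, 1.51], [0.13, 2.56], [-1, 4.14], [0.04, 2.09], [-2.66, 2.66]. Speed limits (rad/s): [2.57, 2.57, 3.14, 3.14, 3.14, 3.14, 3.14].

### API

Orientations are given as a unit quaternion [x, y, z, w].
In Python, from bench import bot, grab_frame gives the robot as it stands.
- The arm moves only by the tool arm_command, never from a script. Its argument "steps" is a list of rows, each a list of 3 entries, a list of its own where there are three numbers: the shift along the world's x, y, z in mm, then the turn, a rotation vector about the world's x, y, z in rad, then the opening, from 0 (shut) to 1 (fully open). A call has 1 to 12 rows; each row is the pose to reach, as a shift and turn from the pose commanded when the call began; what a row does not reach only later rows make up. A row lasts 1/8 s, in which the tool goes at most 62.5 mm and 10.7 degrees, less where a joint would pass 70% of its speed; a pose out of reach is approached as far as the arm can. A call with a gripper value outside its range is refused whole. The fingers move at their own pace and stop on an object; "force" is the grip in N (left out, the last holds). Time passes only in rows, so rows that repeat a pose let the fingers close. It gives the time, the measured TCP pose, the force, the opening and the grip force at its end, in the units of the state.
- bot.sense(): the state, without advancing time (a new reading comes with each control period).
- grab_frame(name): name is "side" or "top" or "wrist"; returns a dict with "color" (420x560x3 uint8, blue, green, red), "K" (3x3 intrinsics, pixels), "dist_coeffs" ([k1, k2, p1, p2, k3] as OpenCV has them; the pictures are not rectified), "pose" (4x4, takes a point from camera to world coordinates). Camera axes: x right, y up, looking along -z (the intrinsics and any distortion apply to the point x, -y, -z); pixel columns grow to the right and rows downward; lengths in m; the calibration is good to about 2 mm. A picture is of the moment at which its call begins. There is no depth.
- bot.close_job(): hands the job in; it is judged then, once.
The state is a dict: "time": time; "joints": joint angles; "qvel": joint speeds; "tau": joint torques, N m; "tool_pos": TCP position; "eef_rot": TCP orientation; "wrist_force": force on the tool from outside, world axes, zero at the start; "moment": the same for the moment, N m; "width": finger opening in m; "gripper_force": force on a finger pad.
Only numpy, scipy, OpenCV 4.12 (cv2) and the standard library are available. Lean on these libraries where they do the work, as an engineer would, in place of code of your own. Each camera call takes 0.05 s, during which the arm holds its last target. There are 200 camera calls.

### The job

Take the steel key out of its wooden stand and drop it, upright, all the way down into the slot of the gearbox spindle. Then slide the pulley down over spindle and key, keyway over the key, until it sits fully home on the collar, and swing the keeper bar in over the spindle to its stop. Leave the wrench, the tin and the sanding block where they are.

Things in the scene. Friction and masses are not known exactly. Their poses are not given: they have to be found in the camera images.
- gearbox: Green cast gearbox fixed to the bench: base plate 170 x 250 x 12 mm, housing 130 x 130 mm up to 54 mm high, with an upright steel spindle. Origin on the bench at the spindle's axis, z up. The spindle is stiff to turn (0.6 N m) and its angle is not reported: its one slot faces the gearbox's +x turned by up to 0.25 rad either way about z. Look for it or feel for it.
- seat (a point): On the spindle's axis, level with the top of its round collar (72 mm above the bench, radius 36 mm), where the pulley comes to rest. z up, axes fixed to the gearbox. Under the slot the collar has a blind pocket 10 mm deep (floor 62 mm above the bench), 13.5 mm wide, from 10 to 27.5 mm off the axis; 1.5 mm lead-in chamfer on its outer wall.
- spindle_top (a point): Centre of the spindle's top end, 126 mm above the bench. The spindle is a plain cylinder of radius 20 mm, 54 mm tall above the collar. The slot runs down its whole length into the collar's pocket; it is open at the top and to the outside, 13.5 mm wide, its flat floor 10 mm from the axis. 1.5 mm chamfers at the top.
- key_center (a point): Centre of the loose steel key, a bar 78 mm long (its z), 16 (x) by 12 mm (y), 0.12 kg, ends chamfered 1.5 mm. It starts 36 mm deep in the stand, leaning 0.5 rad from vertical with its +z end up. Home in the spindle it is upright on the pocket's floor, 16 mm side radial, centre 29 mm above seat and 18.75 mm off the axis, upper end 14 mm above the spindle's top.
- stand: Fixed wooden stand (base 110 x 70 x 12 mm, leaning block 50 x 50 x 55 mm) with the leaning pocket (17.5 x 13.5 mm) that holds the key. Origin on the bench under the block, z up; the key leans towards its -x.
- pulley_center (a point): Centre, half-way up (25 mm), of the loose aluminium pulley lying flat on the bench: boss 66 mm diameter, 50 mm high; rim 120 mm diameter, 26 mm high, inside radius 46 mm; web between 18 mm high; 0.5 to 0.8 kg. z is its axis, up. Bore 41.8 mm, with a through keyway on its +x side 13.5 mm wide, reaching 28.5 mm from the axis. Home, it is 25 mm above seat.
- keeper (a joint): Angle of the keeper bar (rad), a flat steel bar 28 mm wide that swings level about an upright post beside the pulley; 0: at its stop over the spindle (underside 144 mm above the bench), growing as it is swung away to the gearbox's -x side; light friction (0.12 N m) holds it anywhere.
- keeper_pin (a point): Half-way up the upright round grip pin at the free end of the keeper bar: 16 mm diameter, 42 mm tall, from 154 to 196 mm above the bench, 137 mm from the pivot.
- keeper_pivot (a point): Pivot of the keeper bar, 115 mm from the spindle's axis on the gearbox's +y side, at the bar's underside.
- wrench: Bystander: wrench lying on the bench.
- tin: Bystander: closed tin, 72 mm diameter, 100 mm high.
- sanding_block: Bystander: wooden sanding block 110 x 65 x 30 mm.
Mind the look-alikes: they are no part of the job. Of the things like the part that bears key_center, leave any that is blue or purple; of the rest the larger one is meant.

How it is judged:
By the outcome, as a careful person would: the job done as asked, in the order asked, and still so for the second after the job is handed in, with the robot touching nothing.
It also fails if it takes over 72 s, if anything falls off the work surface, if the arm or the gripper's body presses on something with over 40 N, if the wrist force passes 120 N, or if a joint passes its speed limit or range.

## Working session

There is one attempt and no reset: what is moved stays moved. The work goes in short steps, Python scripts to look and compute and a tool call to move; the robot and the scene stay as the last step left them, time stands still between calls to the robot, and variables do not carry over. Pictures are saved under pics/ and viewed, at most 10 in all, crops included, and the job is handed in when it is done.

Besides the shell and the picture viewer there is one more tool, called after "Request:" by a JSON object that holds its "api" and its "payload", one argument or row to a line. arm_command: Moves the arm, as the interface text tells. Its arguments: {"type":"object","properties":{"steps":{"type":"array"},"force":{"type":"number"}},"required":["steps"]}

```bash
mkdir -p pics
cat > h.py <<'E'
import numpy as np, cv2
from bench import bot, grab_frame
def ray(f,px):
    p=cv2.undistortPoints(np.array(px,float).reshape(-1,1,2),f["K"],np.array(f["dist_coeffs"],float)).reshape(-1,2)
    d=np.c_[p[:,0],-p[:,1],-np.ones(len(p))]@f["pose"][:3,:3].T
    return f["pose"][:3,3],d
def plane(f,px,z):
    o,d=ray(f,px); return o+d*((z-o[2])/d[:,2:3])
def tri(f1,p1,f2,p2):
    o1,d1=ray(f1,p1);o2,d2=ray(f2,p2);out=[]
    for a,b in zip(d1,d2):
        s=np.linalg.lstsq(np.c_[a,-b],o2-o1,rcond=None)[0]
        A=o1+a*s[0];B=o2+b*s[1];out.append(np.r_[(A+B)/2,np.linalg.norm(A-B)])
    return np.array(out)
def proj(f,P):
    P=np.atleast_2d(P);c=(P-f["pose"][:3,3])@f["pose"][:3,:3]
    return cv2.projectPoints(c*[1,-1,-1],np.zeros(3),np.zeros(3),f["K"],np.array(f["dist_coeffs"],float))[0].reshape(-1,2)
E
python3 - <<'E'
from h import *
import pickle
fs={n:grab_frame(n) for n in("side","top","wrist")}
pickle.dump(fs,open("f0.pkl","wb"))
for n,f in fs.items():
    print(n,f["pose"].round(3).tolist(),f["K"][0,0])
cv2.imwrite("pics/top0.png",cv2.resize(fs["top"]["color"],(800,600)));cv2.imwrite("pics/side0.png",cv2.resize(fs["side"]["color"],(800,600)))
print(bot.sense())
E
```

```text
side [[0.845, 0.325, -0.424, 0.107], [-0.534, 0.527, -0.661, -0.8], [0.008, 0.785, 0.619, 0.81], [0.0, 0.0, 0.0, 1.0]] 517.690688499193
top [[0.065, 0.971, -0.231, 0.369], [-0.998, 0.063, -0.017, -0.052], [-0.002, 0.231, 0.973, 1.077], [0.0, 0.0, 0.0, 1.0]] 432.90074267371676
wrist [[0.408, -0.881, -0.24, 0.194], [0.913, 0.394, 0.109, 0.597], [-0.001, -0.263, 0.965, 0.372], [0.0, 0.0, 0.0, 1.0]] 328.0246577108428
{'time': 0.15, 'joints': array([-1.11622684,  0.68979305, -0.19453908,  1.56606849,  0.15727273,
        0.90249768, -0.21508639]), 'qvel': array([ 6.86643547e-04, -1.59811955e-03, -4.27785990e-05, -2.56808982e-03,
        1.24476883e-04, -3.85468466e-04, -5.83703765e-05]), 'tau': array([-1.14104943e-03, -5.39939332e+01, -1.26847822e+00, -1.58717805e+01,
        9.19526647e-03,  6.43030537e-03,  2.55002726e-05]), 'tool_pos': array([0.25512325, 0.57006177, 0.24767723]), 'eef_rot': array([ 2.08803577e-01,  9.77957356e-01, -6.81289770e-04, -1.08984917e-04]), 'wrist_force': array([-0.24160279, -0.41832784,  0.29418018]), 'moment': array([0.00117389, 0.01566626, 0.03328226]), 'gripper_force': 0.0, 'width': 0.08525419919939438}
```

View pics/top0.png

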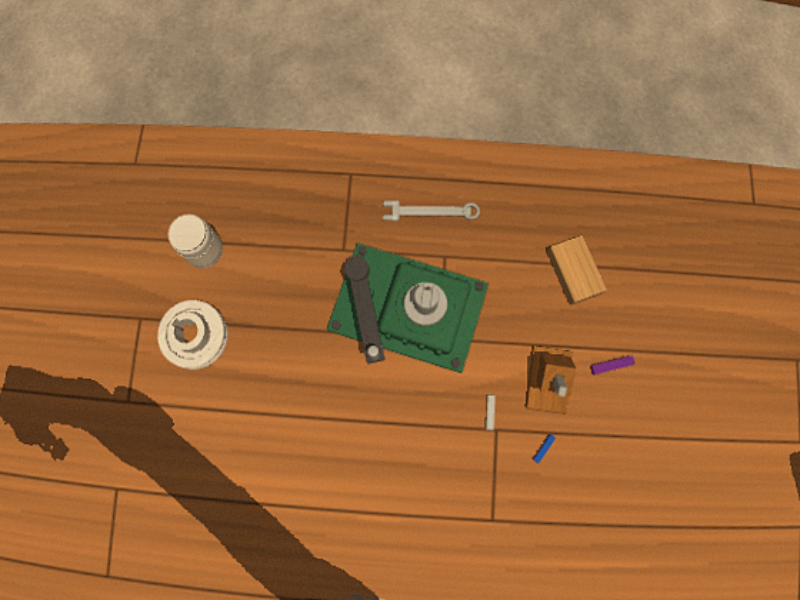

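View pics/side0.png

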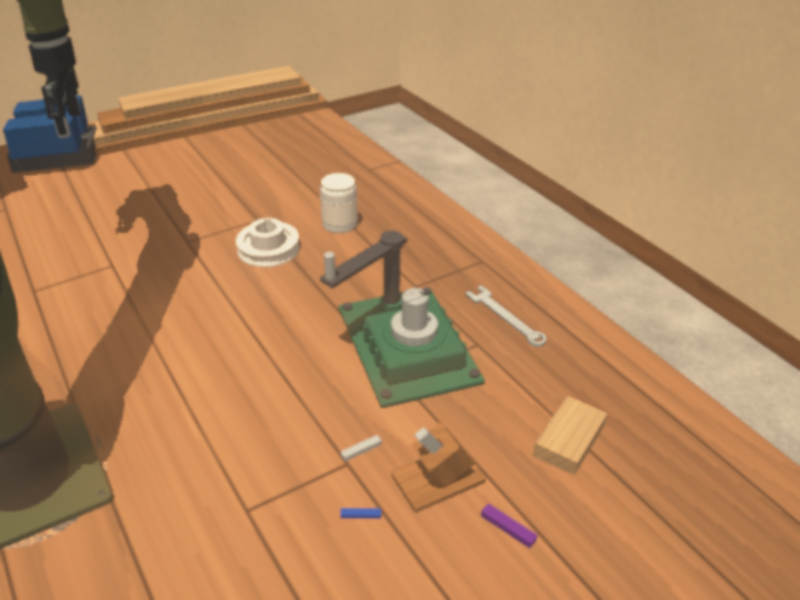

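The top view shows the gearbox at about (425,303), with its plate corners at (360,245), (488,283), (463,372) and (328,330). The pulley is at (192,334) with its keyway near (180,325). The stand is at (550,380) with the key tip at (562,387). The grey bar at (490,412) is the smaller look-alike. The keeper pin is at (373,351). Next I'll zoom in.

Run:
```python
from h import *
import pickle
fs=pickle.load(open("f0.pkl","rb"));t,s=fs["top"],fs["side"]
def crop(f,x,y,k=5,w=400,h=300):
    return cv2.resize(f["color"][y:y+h//k,x:x+w//k],(w,h),interpolation=cv2.INTER_CUBIC)
c=[crop(t,260,180),crop(t,350,235),crop(s,250,190),crop(s,265,290)]
cv2.imwrite("pics/crops.png",np.vstack([np.hstack(c[:2]),np.hstack(c[2:])]))
q=lambda *a:np.array(a)*.7
m=cv2.inRange(cv2.cvtColor(t["color"],cv2.COLOR_BGR2HSV),(50,80,20),(85,255,255))
cn=max(cv2.findContours(m,0,2)[0],key=cv2.contourArea)
ap=cv2.approxPolyDP(cv2.convexHull(cn),5,True).reshape(-1,2);print(ap.tolist(),plane(t,ap,.012).round(4).tolist())
print("spindle",plane(t,q(425,293),.126),"pulley rim",plane(t,q(192,334),.026),"pin",plane(t,q(373,351),.196),"key tip",plane(t,q(562,387),.09), "post",plane(t,q(355,266),.16))
```

```text
[[256, 172], [340, 198], [322, 260], [268, 243]] [[0.7154, 0.0401, 0.012], [0.66, -0.1792, 0.012], [0.499, -0.1404, 0.012], [0.5327, -0.0044, 0.012]]
spindle [[ 0.60598864 -0.06983753  0.126     ]] pulley rim [[0.53055385 0.33134414 0.026     ]] pin [[0.49797238 0.0011239  0.196     ]] key tip [[ 0.47416839 -0.29926711  0.09      ]] post [[0.6334477  0.04121318 0.16      ]]
```

View pics/crops.png

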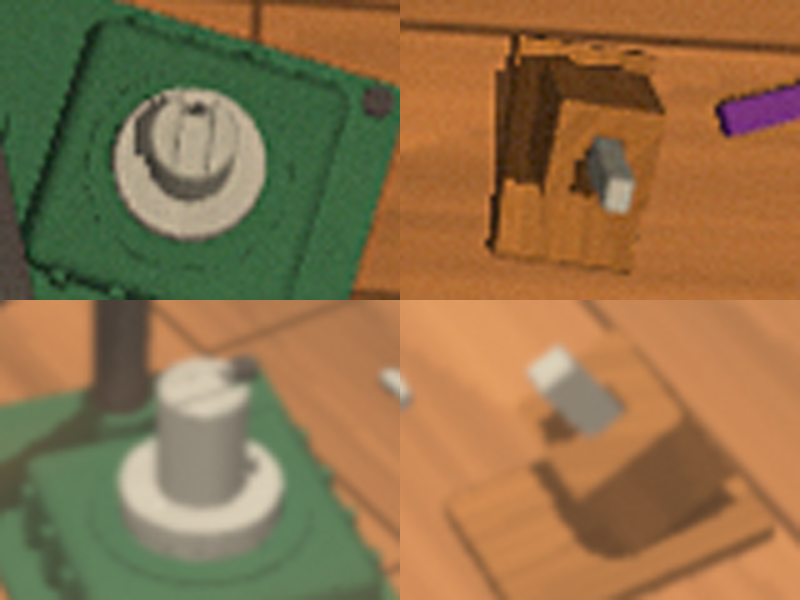

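Run:
```python
from h import *
import pickle
fs=pickle.load(open("f0.pkl","rb"));t,s=fs["top"],fs["side"]
T=lambda x,y:(350+(x-400)/5,235+y/5); S=lambda x,y:(265+(x-400)/5,290+(y-300)/5)
print("tip",tri(t,[T(619,195)],s,[S(552,368)]).round(4))
e=plane(t,[T(498,250),T(630,270)],.012);print("stand near edge",e.round(4),np.linalg.norm(e[1]-e[0]))
# spindle top centre
print("spindle",tri(t,[(260+197/5,180+137/5)],s,[(250+203/5,190+(387-300)/5)]).round(4), plane(t,[(260+197/5,180+137/5)],.126))
print("collar",plane(t,[(260+190/5,180+163/5)],.072))
```

```text
tip [[ 0.4658 -0.2958  0.1093  0.0014]]
stand near edge [[ 0.4445 -0.2602  0.012 ]
 [ 0.4383 -0.3261  0.012 ]] 0.06617508025133176
spindle [[ 0.6012 -0.0745  0.1246  0.    ]] [[ 0.60091967 -0.07443206  0.126     ]]
collar [[ 0.60111891 -0.07307999  0.072     ]]
```

```bash
cat >> h.py <<'E'
from scipy.spatial.transform import Rotation as Ro
def plan(y,z,pos):
    "shift mm and rotvec from present pose to tool with y,z axes at pos"
    s=bot.sense();R0=Ro.from_quat(s["eef_rot"]);z=np.array(z,float);z/=np.linalg.norm(z);y=np.array(y,float);y-=z*(y@z);y/=np.linalg.norm(y)
    out=[]
    for k in(1,-1):
        R=Ro.from_matrix(np.c_[np.cross(k*y,z),k*y,z]);out.append((R*R0.inv()).as_rotvec().round(3).tolist())
    print(((np.array(pos)-s["tool_pos"])*1e3).round(1).tolist(),out,s["tool_pos"].round(4),Ro.as_matrix(R0).round(3).tolist(),s["joints"].round(2),"F",s["wrist_force"].round(1),s["width"].round(4),round(s["time"],2))
E
python3 - <<'E'
from h import *
u=np.array([-.477,.045,.878]);tip=np.array([.4658,-.2958,.1093])
plan([.094,.9956,0],-u,tip+.1*u)
E
```

```text
Traceback (most recent call last):
  File "h.py", line 25, in plan
    print(((np.array(pos)-s["tool_pos"])*1e3).round(1).tolist(),out,s["tool_pos"].round(4),Ro.as_matrix(R0).round(3).tolist(),s["joints"].round(2),"F",s["wrist_force"].round(1),s["width"].round(4),round(s["time"],2))
                                                                                                                                                                                 ^^^^^^^^^^^^^^^^
AttributeError: 'float' object has no attribute 'round'
```

```bash
sed -i 's/s\["width"\].round(4)/round(s["width"],4)/' h.py
python3 - <<'E'
from h import *
u=np.array([-.477,.045,.878]);tip=np.array([.4658,-.2958,.1093])
plan([.094,.9956,0],-u,tip+.1*u)
E
```

```text
[163.0, -861.4, -50.6] [[-0.126, -0.485, 0.32], [0.684, -0.182, -2.736]] [0.2551 0.5701 0.2477] [[-0.913, 0.408, -0.0], [0.408, 0.913, -0.001], [-0.0, -0.001, -1.0]] [-1.12  0.69 -0.19  1.57  0.16  0.9  -0.22] F [-0.2 -0.4  0.3] 0.0853 0.15
```

Request:
{"api": "arm_command", "payload": {
  "steps": [
    [[50, -60, 20], [0, 0, 0.1], 0.6],
    [[100, -120, 40], [0, 0, 0.2], 0.6],
    [[145, -175, 55], [0, 0, 0.3], 0.6],
    [[190, -230, 60], [0, 0, 0.32], 0.6],
    [[225, -285, 60], [0, 0, 0.32], 0.6],
    [[245, -340, 60], [0, 0, 0.32], 0.6],
    [[255, -400, 60], [0, 0, 0.32], 0.6],
    [[260, -460, 60], [0, 0, 0.32], 0.6],
    [[260, -520, 60], [0, 0, 0.32], 0.6],
    [[255, -580, 60], [0, 0, 0.32], 0.6],
    [[245, -640, 50], [0, 0, 0.32], 0.6],
    [[230, -700, 40], [-0.04, -0.15, 0.32], 0.6]
  ]
}}

```text
time: 1.65
tool_pos: [0.4951, -0.0949, 0.2935]
eef_rot: [0.051, 0.995, -0.004, 0.08]
wrist_force: [0.5, -2.2, -0.5]
width: 0.0515
gripper_force: 0.0
```

Run:
```python
from h import *
u=np.array([-.477,.045,.878]);tip=np.array([.4658,-.2958,.1093])
plan([.094,.9956,0],-u,tip+.1*u)
```

```text
[-77.0, -196.4, -96.4] [[-0.033, -0.337, 0.008], [1.012, -0.099, -2.965]] [ 0.4951 -0.0949  0.2935] [[-0.982, 0.102, 0.16], [0.101, 0.995, -0.016], [-0.16, 0.0, -0.987]] [ 0.32  0.42 -0.32  2.    0.25  0.59  1.3 ] F [ 0.5 -2.2 -0.5] 0.0515 1.65
```

Request:
{"api": "arm_command", "payload": {
  "steps": [
    [[-20, -50, -10], [-0.01, -0.12, 0], 0.6],
    [[-40, -100, -40], [-0.02, -0.25, 0], 0.6],
    [[-60, -140, -70], [-0.03, -0.33, 0], 0.6],
    [[-67, -162, -91], [-0.03, -0.335, 0], 0.6],
    [[-67, -162, -91], [-0.03, -0.335, 0], 0.6],
    [[-67, -162, -91], [-0.03, -0.335, 0], 0.6]
  ]
}}

```text
time: 2.4
tool_pos: [0.4044, -0.2257, 0.1968]
eef_rot: [0.034, 0.988, -0.003, 0.153]
wrist_force: [0.1, 0.9, -0.2]
width: 0.0511
gripper_force: 0.0
```

Run:
```python
from h import *
u=np.array([-.477,.045,.878]);tip=np.array([.4658,-.2958,.1093])
plan([.094,.9956,0],-u,tip+.1*u)
f=grab_frame("wrist");import pickle;pickle.dump(f,open("w1.pkl","wb"))
cv2.imwrite("pics/w1.png",cv2.resize(f["color"],(800,600)));print(proj(f,tip),proj(f,tip-.042*u))
```

```text
[13.7, -65.6, 0.3] [[-0.02, -0.191, -0.025], [-1.222, 0.093, 2.87]] [ 0.4044 -0.2257  0.1968] [[-0.951, 0.069, 0.302], [0.067, 0.998, -0.017], [-0.303, 0.004, -0.953]] [ 0.98  0.61 -0.75  2.32  1.46  0.31  0.48] F [ 0.1  0.9 -0.2] 0.0511 2.4
[[197.61797568 257.03735003]] [[209.40060915 245.83067205]]
```

View pics/w1.png

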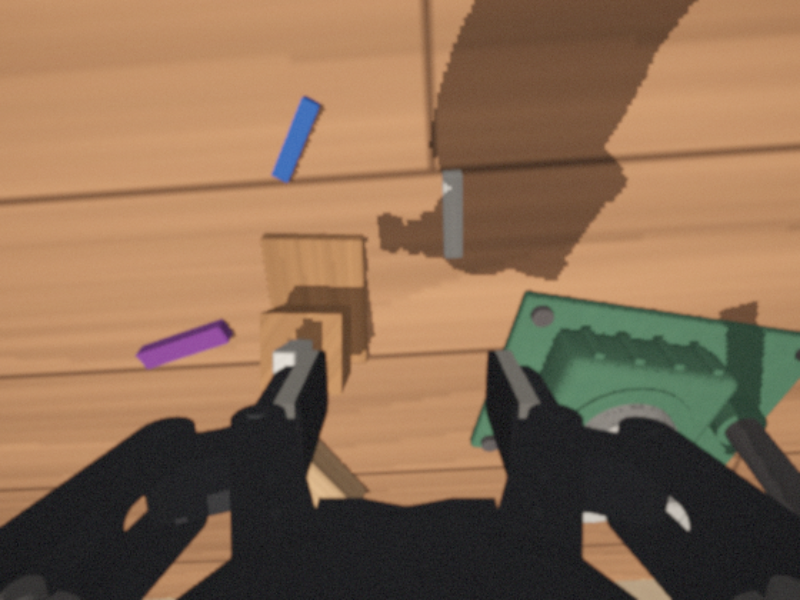

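The wrist view shows the key's end face at (285,358). The stand's near base edge runs from (262,236) to (366,238), and the fingers lie to its right.

Run:
```python
from h import *
import pickle
fs=pickle.load(open("f0.pkl","rb"));t,s=fs["top"],fs["side"];w=pickle.load(open("w1.pkl","rb"))
q=lambda *a:np.array(a).reshape(-1,2)*.7
e=plane(w,q(262,236,366,238,368,357),.012);d=e[1]-e[0];d2=e[2]-e[1];print(e.round(4),np.degrees(np.arctan2(d[1],d[0])),np.linalg.norm(d),np.degrees(np.arctan2(d2[1],d2[0])))
pt=[(393.8,274)];ps=[(295.4,303.6)];pw=q(285,358)
print(tri(t,pt,w,pw).round(4),tri(s,ps,w,pw).round(4))
# sharper key end via bright mask
for n,f,c in(("t",t,(394,274)),("s",s,(295,303)),("w",w,(199,250))):
    x,y=c;p=f["color"][y-9:y+9,x-9:x+9].min(2);m=(p>(150 if n!="w" else 170)).astype(np.uint8)
    k=cv2.connectedComponentsWithStats(m);i=1+np.argmax(k[2][1:,4]);print(n,k[2][i],k[3][i]+[x-9,y-9],p.max())
```

```text
[[ 0.4348 -0.3243  0.012 ]
 [ 0.4412 -0.2551  0.012 ]
 [ 0.5452 -0.2656  0.012 ]] 84.6875336572764 0.06944334747555096 -5.742130958187187
[[ 0.4661 -0.2967  0.1016  0.0013]] [[ 0.466  -0.2946  0.1053  0.0048]]
t [10  7  1  1  1] [395. 272.] 154
s [ 5  6  8  8 41] [294.51219512 303.2195122 ] 185
w [  1   6  15  12 152] [197.42105263 251.79605263] 216
```

Request:
{"api": "arm_command", "payload": {
  "steps": [
    [[0, 0, 0], [0, 0, 0], 0.5],
    [[0, 0, 0], [0, 0, 0], 0.5],
    [[0, 0, 0], [0, 0, 0], 0.5],
    [[0, 0, 0], [0, 0, 0], 0.5]
  ]
}}

```text
time: 2.95
tool_pos: [0.4048, -0.2247, 0.1975]
eef_rot: [0.034, 0.988, -0.003, 0.153]
wrist_force: [0.5, -0.5, 0.1]
width: 0.0427
gripper_force: 0.0
```

Run:
```python
from h import *
u=np.array([-.477,.045,.878]);tip=np.array([.466,-.2945,.106])
plan([.096,.9954,0],-u,tip+.06*u)
```

```text
[32.5, -67.1, -38.8] [[-0.019, -0.192, -0.029], [-1.219, 0.093, 2.867]] [ 0.4048 -0.2247  0.1975] [[-0.951, 0.067, 0.301], [0.066, 0.998, -0.017], [-0.302, 0.004, -0.953]] [ 0.97  0.61 -0.75  2.32  1.45  0.3   0.49] F [ 0.5 -0.5  0.1] 0.0427 2.95
```

Request:
{"api": "arm_command", "payload": {
  "steps": [
    [[15, -20, 0], [-0.005, -0.05, 0], 0.5],
    [[25, -40, -10], [-0.01, -0.1, -0.01], 0.5],
    [[32, -60, -20], [-0.015, -0.15, -0.02], 0.5],
    [[32, -67, -39], [-0.019, -0.192, -0.029], 0.5],
    [[32, -67, -39], [-0.019, -0.192, -0.029], 0.5],
    [[32, -67, -39], [-0.019, -0.192, -0.029], 0.5],
    [[32, -67, -39], [-0.019, -0.192, -0.029], 0.5],
    [[32, -67, -39], [-0.019, -0.192, -0.029], 0.5]
  ]
}}

```text
time: 3.95
tool_pos: [0.4371, -0.292, 0.1591]
eef_rot: [0.046, 0.968, -0.012, 0.247]
wrist_force: [0.2, -0.5, -0.4]
width: 0.0429
gripper_force: 0.0
```

Run:
```python
from h import *
u=np.array([-.477,.045,.878]);tip=np.array([.466,-.2945,.106])
plan([.096,.9954,0],-u,tip+.06*u)
f=grab_frame("wrist");import pickle;pickle.dump(f,open("w2.pkl","wb"))
x,y=proj(f,tip)[0].astype(int);print(x,y)
c=f["color"][max(0,y-75):y+75,max(0,x-100):x+100];cv2.imwrite("pics/w2.png",cv2.resize(c,None,fx=4,fy=4,interpolation=2));print(max(0,x-100),max(0,y-75))
```

```text
[0.3, 0.2, -0.4] [[0.001, 0.0, 0.0], [-1.498, 0.143, 2.757]] [ 0.4371 -0.292   0.1591] [[-0.874, 0.096, 0.477], [0.084, 0.995, -0.046], [-0.479, -0.0, -0.878]] [ 1.22  0.85 -0.96  2.32  2.11  0.49  0.04] F [ 0.2 -0.5 -0.4] 0.0429 3.95
286 230
186 155
```

View pics/w2.png

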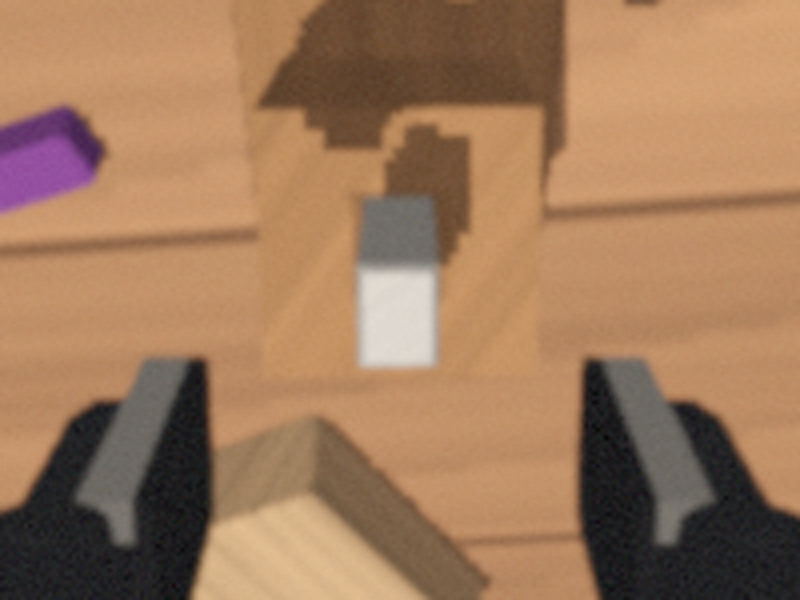

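The key's end face is centred between the fingers at (398,316), and the jaws are aligned. I'll advance and grip.

Request:
{"api": "arm_command", "payload": {
  "steps": [
    [[10, -1, -14], [0, 0, 0], 0.5],
    [[18, -2, -29], [0, 0, 0], 0.45],
    [[26, -3, -44], [0, 0, 0], 0.4],
    [[33, -3, -56], [0, 0, 0], 0.35],
    [[33, -3, -56], [0, 0, 0], 0.2],
    [[33, -3, -56], [0, 0, 0], 0.05],
    [[33, -3, -56], [0, 0, 0], 0.0],
    [[33, -3, -56], [0, 0, 0], 0.0],
    [[33, -3, -56], [0, 0, 0], 0.0]
  ],
  "force": 50
}}

```text
time: 5.12
tool_pos: [0.4694, -0.2952, 0.1023]
eef_rot: [0.047, 0.968, -0.011, 0.247]
wrist_force: [0.1, 0.7, -0.7]
width: 0.0107
gripper_force: 51.7
```

Request:
{"api": "arm_command", "payload": {
  "steps": [
    [[-5, 0.5, 9], [0, 0, 0], 0],
    [[-12, 1, 22], [0, 0, 0], 0],
    [[-19, 2, 35], [0, 0, 0], 0],
    [[-26, 2.5, 48], [0, 0, 0], 0],
    [[-33, 3, 61], [0, 0, 0], 0],
    [[-33, 3, 71], [0, 0, 0], 0],
    [[-33, 3, 91], [0, 0, 0], 0],
    [[-33, 3, 121], [0, 0, 0], 0],
    [[-33, 3, 151], [0, 0, 0], 0],
    [[-33, 3, 151], [0, 0, 0], 0]
  ]
}}

```text
time: 6.38
tool_pos: [0.4374, -0.2929, 0.256]
eef_rot: [0.047, 0.967, -0.014, 0.248]
wrist_force: [-0.9, 0.7, -1.3]
width: 0.0109
gripper_force: 51.8
```

Run:
```python
from h import *
a=np.radians(-14);y=[-np.sin(a),np.cos(a),0]
plan(y,[0,0,-1],[.601+.019*np.cos(a)-.06,-.074+.019*np.sin(a),.25])
f=grab_frame("wrist");import pickle;pickle.dump(f,open("w3.pkl","wb"))
t=grab_frame("side");pickle.dump(t,open("s3.pkl","wb"))
s=bot.sense();p=s["tool_pos"];R=Ro.from_quat(s["eef_rot"]).as_matrix();x,y=proj(t,p)[0].astype(int)
a=cv2.resize(f["color"][120:420,140:420],(400,429));b=cv2.resize(t["color"][max(0,y-60):y+60,x-56:x+56],(400,429),interpolation=2)
cv2.imwrite("pics/w3.png",np.hstack([a,b]));print(x,y,proj(f,p-R[:,2]*.005),proj(f,p+R[:,2]*.06))
```

```text
[122.0, 214.3, -6.0] [[0.089, 0.496, -0.144], [-0.736, 0.132, 2.904]] [ 0.4374 -0.2929  0.256 ] [[-0.872, 0.097, 0.48], [0.084, 0.995, -0.05], [-0.482, -0.003, -0.876]] [ 1.06  0.52 -0.6   2.24  1.41  0.06  0.66] F [-0.9  0.7 -1.3] 0.0109 6.38
281 248 [[287.49788554 283.7433247 ]] [[286.66407271 229.73846381]]
```

View pics/w3.png

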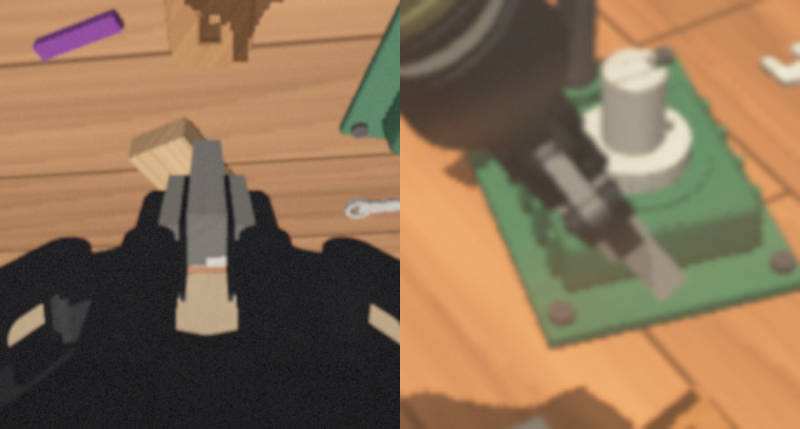

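Run:
```python
from h import *
import pickle
w=pickle.load(open("w3.pkl","rb"));s=bot.sense();p=s["tool_pos"];R=Ro.from_quat(s["eef_rot"]).as_matrix()
g=cv2.cvtColor(w["color"],6)
print(g[205:320:1,286].tolist())
o,d=ray(w,[(285,219),(285.6,303)])
o=R.T@(o-p);d=d@R
for e in(-.006,-.003,0,.003,.006):
    k=(e+.008-o[0])/d[:,0];P=o+d*k[:,None];print(e,P.round(4).tolist(),P[0,2]-P[1,2])
```

```text
[156, 158, 155, 155, 152, 152, 157, 153, 149, 149, 147, 146, 138, 120, 111, 103, 108, 111, 110, 107, 109, 110, 110, 108, 111, 109, 110, 106, 106, 109, 109, 109, 108, 112, 111, 107, 109, 110, 110, 112, 110, 110, 111, 115, 109, 108, 108, 109, 107, 111, 107, 110, 107, 111, 110, 111, 108, 111, 110, 109, 111, 112, 108, 110, 115, 115, 121, 120, 119, 124, 125, 121, 119, 122, 119, 122, 123, 123, 124, 124, 123, 125, 123, 120, 124, 119, 125, 120, 126, 124, 123, 127, 122, 124, 144, 175, 200, 208, 210, 209, 203, 183, 162, 152, 152, 158, 164, 165, 170, 170, 169, 171, 169, 169, 171]
-0.006 [[0.002, -0.001, 0.0747], [0.002, -0.0008, -0.0224]] 0.09709701816182137
-0.003 [[0.005, -0.001, 0.0654], [0.005, -0.0008, -0.0272]] 0.09260106152040601
0 [[0.008, -0.001, 0.0562], [0.008, -0.0008, -0.0319]] 0.0881051048789906
0.003 [[0.011, -0.001, 0.0469], [0.011, -0.0009, -0.0367]] 0.0836091482375752
0.006 [[0.014, -0.001, 0.0376], [0.014, -0.0009, -0.0415]] 0.07911319159615983
```

Run:
```python
from h import *
import pickle
w=pickle.load(open("w3.pkl","rb"));s=bot.sense();p=s["tool_pos"];R=Ro.from_quat(s["eef_rot"]).as_matrix()
o,d=ray(w,[(285.5,218.5),(285.5,270.5),(285.5,306)])
o=R.T@(o-p);d=d@R;print(o)
for e in(-.006,-.004,-.002,0,.002,.004,.006):
    k=(np.array([e+.008,e+.008,e-.008])-o[0])/d[:,0];P=o+d*k[:,None];print(e,P[:,1:].round(4).tolist(),P[0,2]-P[1,2])
```

```text
[ 0.06678956 -0.00115184 -0.12564778]
-0.006 [[-0.0007, 0.0758], [-0.0008, 0.0028], [-0.0008, 0.0008]] 0.07295120028367294
-0.004 [[-0.0007, 0.0695], [-0.0008, -0.0011], [-0.0008, -0.0024]] 0.07069925722971299
-0.002 [[-0.0007, 0.0633], [-0.0008, -0.0051], [-0.0008, -0.0055]] 0.06844731417575305
0 [[-0.0007, 0.0571], [-0.0008, -0.0091], [-0.0008, -0.0086]] 0.0661953711217931
0.002 [[-0.0007, 0.0509], [-0.0008, -0.013], [-0.0008, -0.0118]] 0.06394342806783317
0.004 [[-0.0007, 0.0447], [-0.0009, -0.017], [-0.0008, -0.0149]] 0.061691485013873254
0.006 [[-0.0008, 0.0385], [-0.0009, -0.021], [-0.0008, -0.018]] 0.0594395419599133
```

Run:
```python
from h import *
plan([0,1,0],[0,0,-1],[.575,-.165,.25])
```

```text
[137.6, 127.4, -5.1] [[0.025, 0.502, 0.095], [0.757, -0.038, -2.952]] [ 0.4374 -0.2924  0.2551] [[-0.873, 0.097, 0.479], [0.085, 0.995, -0.048], [-0.481, -0.001, -0.877]] [ 1.06  0.52 -0.6   2.24  1.42  0.06  0.66] F [-0.3 -0.1 -1.5] 0.0114 6.47
```

Request:
{"api": "arm_command", "payload": {
  "steps": [
    [[10, 10, 10], [0.003, 0.06, 0.012], 0],
    [[25, 25, 20], [0.006, 0.13, 0.025], 0],
    [[45, 42, 25], [0.01, 0.2, 0.04], 0],
    [[65, 60, 25], [0.014, 0.28, 0.053], 0],
    [[85, 80, 20], [0.018, 0.36, 0.068], 0],
    [[105, 100, 10], [0.022, 0.44, 0.083], 0],
    [[125, 117, 0], [0.025, 0.502, 0.095], 0],
    [[138, 127, -5], [0.025, 0.502, 0.095], 0],
    [[138, 127, -5], [0.025, 0.502, 0.095], 0],
    [[138, 127, -5], [0.025, 0.502, 0.095], 0],
    [[138, 127, -5], [0.025, 0.502, 0.095], 0]
  ]
}}

```text
time: 7.85
tool_pos: [0.5736, -0.1667, 0.2485]
eef_rot: [0.001, 1.0, 0.0, -0.002]
wrist_force: [0.2, -0.7, -1.3]
width: 0.0111
gripper_force: 51.6
```

Run:
```python
from h import *
import pickle
plan([0,1,0],[0,0,-1],[.575,-.165,.25])
f=grab_frame("wrist");t=grab_frame("side");pickle.dump((f,t,bot.sense()),open("w4.pkl","wb"))
p=bot.sense()["tool_pos"]
def c(f,P,k,w=400,h=450):
    x,y=proj(f,P)[0].astype(int);x0=min(max(0,x-w//k//2),560-w//k);y0=min(max(0,y-h//k//2),420-h//k);print(x0,y0,x,y)
    return cv2.resize(f["color"][y0:y0+h//k,x0:x0+w//k],(w,h),interpolation=2)
cv2.imwrite("pics/w4.png",np.hstack([c(f,[.601,-.074,.126],4),c(t,p-[0,0,.02],5)]))
```

```text
[1.4, 1.7, 1.5] [[-0.0, -0.003, 0.003], [-0.005, 0.001, -3.139]] [ 0.5736 -0.1667  0.2485] [[-1.0, 0.003, -0.003], [0.003, 1.0, 0.0], [0.003, 0.0, -1.0]] [ 0.7   0.8  -0.95  1.63  0.71  1.1   1.13] F [ 0.2 -0.7 -1.3] 0.0111 7.85
350 180 400 236
266 149 306 194
```

View pics/w4.png

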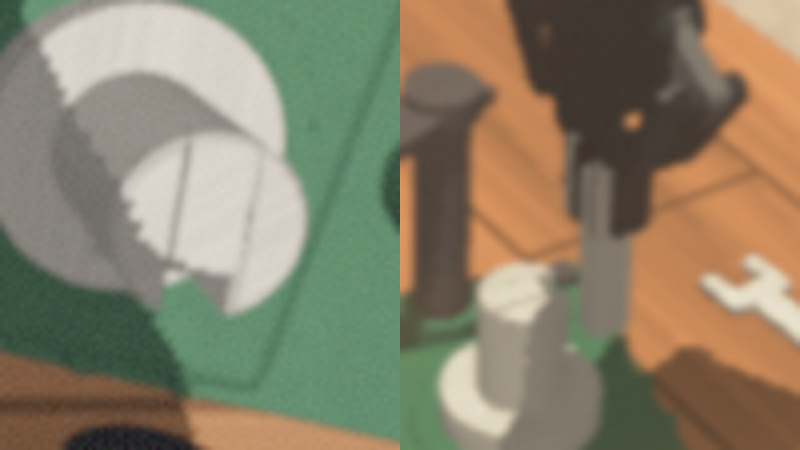

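The left panel shows the spindle top centred near (213,222). The slot opens downward (+x) and the seam lines run along (190,140)-(172,262) and (264,150)-(240,275). In the right panel the key hangs nearly vertical below the fingers.

Run:
```python
from h import *
import pickle
f,t,s=pickle.load(open("w4.pkl","rb"))
g=lambda *a:np.array(a,float).reshape(-1,2)/4+[350-.4,180-.4]
C=plane(f,g(307,215,290,268,265,300,240,314,303,185,285,155,250,137,215,131,180,140,145,160,124,190),.126)
A=np.c_[2*C[:,:2],np.ones(len(C))];x=np.linalg.lstsq(A,(C[:,:2]**2).sum(1),rcond=None)[0];c=x[:2];print("centre",c,np.sqrt(x[2]+c@c))
print(np.hypot(*(C[:,:2]-c).T).round(4))
L=plane(f,g(190,140,172,262,264,150,240,275),.126)[:,:2]
for a,b in((0,1),(2,3)):
    d=L[b]-L[a];d/=np.linalg.norm(d);n=np.array([-d[1],d[0]]);print(np.degrees(np.arctan2(d[1],d[0])),n@(L[a]-c))
# key edges in wrist & side
p=s["tool_pos"]
w=cv2.cvtColor(f["color"],6);print(w[200:320,286].tolist())
tt=cv2.cvtColor(t["color"],6)
for r in range(190,216,4): print(r,tt[r,295:318].tolist())
```

```text
centre [ 0.60103257 -0.07290472] 0.019954687518636355
[0.0195 0.0192 0.0203 0.0204 0.0199 0.0204 0.02   0.0202 0.0199 0.0201
 0.0195]
-3.1160188224463443 -0.006516850347642773
-4.686286208951972 0.00793568743718597
[77, 79, 79, 75, 78, 77, 78, 80, 82, 71, 84, 101, 115, 122, 125, 127, 134, 132, 123, 118, 118, 119, 120, 117, 117, 120, 121, 118, 121, 118, 120, 118, 119, 117, 118, 119, 122, 121, 120, 121, 117, 120, 119, 122, 121, 119, 118, 119, 121, 121, 120, 120, 123, 119, 120, 117, 118, 119, 121, 120, 119, 123, 120, 120, 122, 120, 121, 120, 120, 124, 127, 129, 130, 130, 131, 130, 130, 134, 128, 130, 133, 133, 132, 131, 132, 132, 134, 133, 135, 131, 133, 134, 133, 133, 134, 135, 132, 136, 134, 136, 130, 131, 133, 134, 135, 139, 150, 152, 156, 157, 158, 159, 158, 157, 162, 159, 154, 156, 154, 148]
190 [146, 142, 139, 129, 109, 84, 78, 94, 103, 102, 111, 114, 103, 79, 64, 62, 61, 60, 61, 62, 77, 102, 120]
194 [150, 152, 151, 149, 144, 137, 129, 119, 110, 105, 113, 115, 101, 73, 62, 61, 63, 66, 74, 92, 116, 135, 142]
198 [136, 130, 126, 127, 131, 135, 134, 125, 120, 120, 120, 122, 121, 121, 121, 122, 127, 136, 143, 146, 146, 146, 146]
202 [164, 136, 114, 109, 110, 114, 117, 120, 120, 120, 121, 123, 122, 123, 122, 123, 128, 139, 148, 149, 147, 147, 146]
206 [143, 125, 108, 101, 103, 109, 113, 117, 118, 119, 121, 122, 123, 122, 122, 124, 130, 142, 150, 152, 152, 152, 151]
210 [130, 120, 119, 118, 117, 118, 119, 117, 118, 119, 121, 122, 121, 121, 121, 123, 131, 142, 148, 152, 154, 157, 156]
214 [121, 120, 118, 116, 117, 119, 120, 118, 118, 119, 120, 122, 121, 120, 120, 126, 137, 149, 151, 151, 148, 148, 148]
```

Run:
```python
from h import *
import pickle
from scipy.optimize import least_squares
f,t,s=pickle.load(open("w4.pkl","rb"));p=s["tool_pos"];R=Ro.from_quat(s["eef_rot"]).as_matrix()
# side: subpixel right edge of the key vs the vertical
tt=cv2.GaussianBlur(cv2.cvtColor(t["color"],6),(3,3),0).astype(float)
E=[]
for r in range(196,213):
    row=tt[r,305:318];k=np.argmax(np.diff(row));
    i=np.where(row>135)[0][0];E.append((r,305+i-1+(135-row[i-1])/(row[i]-row[i-1])))
E=np.array(E);print(np.c_[E].round(1).tolist());print("slope col/row",np.polyfit(E[:,0],E[:,1],1))
for dx,dy in((.02,.0),(-.02,0),(0,0)):
    a=proj(t,[p+[dx,dy,-.02],p+[dx,dy,-.06]]);print("vertical",(a[1,0]-a[0,0])/(a[1,1]-a[0,1]),a[0])
a=proj(t,[p+[0,0,-.02],p+[.002,0,-.06]]);print("tilt .05",(a[1,0]-a[0,0])/(a[1,1]-a[0,1]))
# wrist: e_top, z_top, tilt
def pts(v):
    e,z,k=v;P=np.array([[.008,0,.0765],[.0065,0,.078],[.008,0,.0015],[-.0065,0,0]]);P[:,0]+=e+k*P[:,2];P[:,2]+=z
    return proj(f,p+P@R.T)[:,1]
r=least_squares(lambda v:pts(v)-[217.5,210,269.5,305],[0,-.009,0],x_scale=[.001,.001,.01]);print(r.x,r.fun)
```

```text
[[196.0, 313.9], [197.0, 312.5], [198.0, 312.0], [199.0, 311.9], [200.0, 311.9], [201.0, 311.8], [202.0, 311.6], [203.0, 311.4], [204.0, 311.4], [205.0, 311.4], [206.0, 311.3], [207.0, 311.3], [208.0, 311.3], [209.0, 311.3], [210.0, 311.3], [211.0, 311.3], [212.0, 311.2]]
slope col/row [-9.83728214e-02  3.31768873e+02]
vertical -0.06313473695017027 [315.01967146 190.94315246]
vertical -0.03805214407511805 [297.60941155 197.55419655]
vertical -0.05080294308733629 [306.39384375 194.21833233]
tilt .05 0.00037530127573989763
[ 0.00070018 -0.00949355  0.00720846] [-4.58011422  4.53124316  0.28347092 -0.23016765]
```

Request:
{"api": "arm_command", "payload": {
  "steps": [
    [[15, 30, 0], [0, 0, -0.03], 0],
    [[30, 60, 0], [0, 0, -0.065], 0],
    [[42, 85, 0], [0, 0, -0.065], 0],
    [[47, 92.5, -10], [0, 0, -0.065], 0],
    [[47, 92.5, -30], [0, 0, -0.065], 0],
    [[47, 92.5, -46], [0, 0, -0.065], 0],
    [[47, 92.5, -46], [0, 0, -0.065], 0],
    [[47, 92.5, -46], [0, 0, -0.065], 0],
    [[47, 92.5, -46], [0, 0, -0.065], 0]
  ]
}}

```text
time: 9.07
tool_pos: [0.6219, -0.0727, 0.2028]
eef_rot: [0.033, 0.999, 0.001, -0.001]
wrist_force: [-0.5, 0.0, -1.2]
width: 0.0114
gripper_force: 51.7
```

Run:
```python
from h import *
import pickle
a=np.radians(-3.9);c=np.array([.601,-.0727])
plan([-np.sin(a),np.cos(a),0],[0,0,-1],[*(c+.0195*np.array([np.cos(a),np.sin(a)])),.2005])
f=grab_frame("wrist");t=grab_frame("side");pickle.dump((f,t,bot.sense()),open("w5.pkl","wb"))
def cr(f,P,k,w=400,h=450):
    x,y=proj(f,P)[0].astype(int);x0=min(max(0,x-w//k//2),560-w//k);y0=min(max(0,y-h//k//2),420-h//k);print(x0,y0,x,y)
    return cv2.resize(f["color"][y0:y0+h//k,x0:x0+w//k],(w,h),interpolation=2)
cv2.imwrite("pics/w5.png",np.hstack([cr(f,[.601,-.073,.126],4),cr(t,[.61,-.074,.126],6)]))
```

```text
[-1.4, -1.3, -2.3] [[-0.002, -0.002, -0.002], [0.003, -0.004, 3.14]] [ 0.6219 -0.0727  0.2028] [[-0.998, 0.066, -0.002], [0.066, 0.998, 0.002], [0.002, 0.002, -1.0]] [ 0.49  0.88 -0.88  1.59  0.75  1.05  0.9 ] F [-0.5  0.  -1.2] 0.0114 9.07
232 134 282 190
260 168 293 205
```

View pics/w5.png

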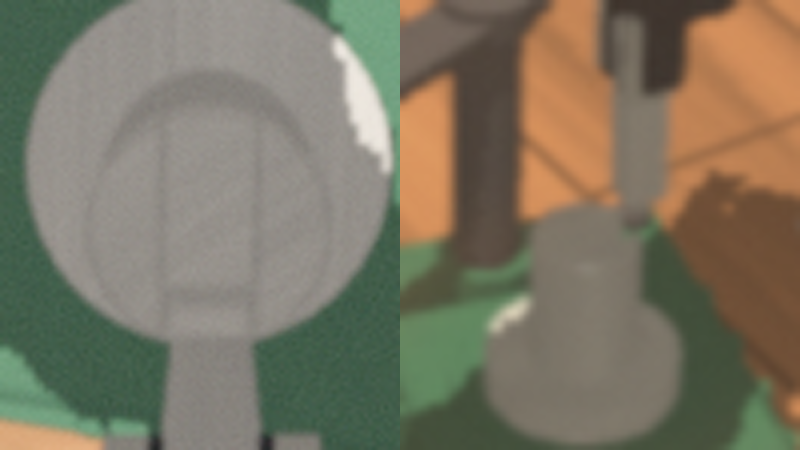

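Run:
```python
from h import *
import pickle
f,t,s=pickle.load(open("w5.pkl","rb"))
g=lambda *a:np.array(a,float).reshape(-1,2)/4+[232-.4,134-.4]
print("lines",plane(f,g(161,115,163,285,255,115,253,285),.126).round(4).tolist())
print("disc L,R",plane(f,g(88,225,331,225),.1245).round(4).tolist())
zb=s["tool_pos"][2]-.0685;print(zb,"key bottom edge",plane(f,g(170,338,252,338),zb).round(4).tolist())
w=cv2.cvtColor(f["color"],6);print(w[185:225,284].tolist())
```

```text
lines [[0.5828, -0.0784, 0.126], [0.6099, -0.0802, 0.126], [0.5838, -0.064, 0.126], [0.6108, -0.0659, 0.126]]
disc L,R [[0.5996, -0.0914, 0.1245], [0.6022, -0.0529, 0.1245]]
0.13424272251530753 key bottom edge [[0.6162, -0.0793, 0.1342], [0.617, -0.0666, 0.1342]]
[149, 150, 147, 142, 145, 143, 147, 144, 142, 143, 144, 146, 149, 145, 148, 148, 148, 146, 147, 141, 137, 138, 133, 135, 137, 141, 146, 146, 149, 152, 148, 144, 142, 135, 133, 131, 128, 133, 130, 131]
```

The left panel shows the slot lines at x=162 and x=254, with the key at 170-252, so it is almost centred and aligned. I'll shift it about -2.3 mm in x and -0.5 mm in y, then lower it.

Request:
{"api": "arm_command", "payload": {
  "steps": [
    [[-2.3, -0.6, -1], [0, 0, -0.002], 0],
    [[-2.3, -0.6, -1], [0, 0, -0.002], 0],
    [[-2.3, -0.6, -4], [0, 0, -0.002], 0],
    [[-2.3, -0.6, -7], [0, 0, -0.002], 0],
    [[-2.3, -0.6, -9], [0, 0, -0.002], 0],
    [[-2.3, -0.6, -11], [0, 0, -0.002], 0],
    [[-2.3, -0.6, -13], [0, 0, -0.002], 0],
    [[-2.3, -0.6, -15], [0, 0, -0.002], 0],
    [[-2.3, -0.6, -15], [0, 0, -0.002], 0]
  ]
}}

```text
time: 10.3
tool_pos: [0.6191, -0.0733, 0.1869]
eef_rot: [0.034, 0.999, 0.001, -0.002]
wrist_force: [0.2, -0.2, -0.8]
width: 0.0108
gripper_force: 51.7
```

Request:
{"api": "arm_command", "payload": {
  "steps": [
    [[0, 0, -5], [0, 0, 0], 0],
    [[0, 0, -10], [0, 0, 0], 0],
    [[0, 0, -15], [0, 0, 0], 0],
    [[0, 0, -20], [0, 0, 0], 0],
    [[0, 0, -25], [0, 0, 0], 0],
    [[0, 0, -30], [0, 0, 0], 0],
    [[0, 0, -34], [0, 0, 0], 0],
    [[0, 0, -37], [0, 0, 0], 0],
    [[0, 0, -40], [0, 0, 0], 0],
    [[0, 0, -40], [0, 0, 0], 0]
  ]
}}

```text
time: 11.55
tool_pos: [0.6192, -0.0733, 0.147]
eef_rot: [0.034, 0.999, 0.001, -0.002]
wrist_force: [-0.5, -0.3, -0.3]
width: 0.0111
gripper_force: 51.7
```

Request:
{"api": "arm_command", "payload": {
  "steps": [
    [[0, 0, 0], [0, 0, 0], 0.1],
    [[0, 0, 0], [0, 0, 0], 0.25],
    [[0, 0, 0], [0, 0, 0], 0.35],
    [[0, 0, 0], [0, 0, 0], 0.35],
    [[0, 0, 0], [0, 0, 0], 0.35],
    [[0, 0, 15], [0, 0, 0], 0.35],
    [[0, 0, 35], [0, 0, 0], 0.3],
    [[0, 0, 40], [0, 0, 0], 0.0],
    [[0, 0, 40], [0, 0, 0], 0.0],
    [[0, 0, 40], [0, 0, 0], 0.0],
    [[0, 0, 40], [0, 0, 0], 0.0]
  ],
  "force": 20
}}

```text
time: 12.92
tool_pos: [0.6188, -0.0734, 0.1865]
eef_rot: [0.034, 0.999, 0.001, -0.002]
wrist_force: [0.1, -0.4, -0.3]
width: -0.0001
gripper_force: 0.0
```

Run:
```python
from h import *
import pickle
f=grab_frame("wrist");t=grab_frame("side");s=bot.sense();pickle.dump((f,t,s),open("w6.pkl","wb"));print(s["tool_pos"],s["width"])
x,y=proj(t,[.62,-.074,.14])[0];print(x,y);x=int(x);y=int(y)
def cr(f,P,k,w=400,h=450):
    x,y=proj(f,P)[0].astype(int);x0=min(max(0,x-w//k//2),560-w//k);y0=min(max(0,y-h//k//2),420-h//k);print(x0,y0,x,y)
    return cv2.resize(f["color"][y0:y0+h//k,x0:x0+w//k],(w,h),interpolation=2)
cv2.imwrite("pics/w6.png",np.hstack([cr(f,[.615,-.073,.13],4),cr(t,[.61,-.074,.126],6)]))
```

```text
[ 0.61892613 -0.073291    0.18668058] -0.00027470561826205595
297.94818358710125 198.83442478547914
235 170 285 226
260 168 293 205
```

View pics/w6.png

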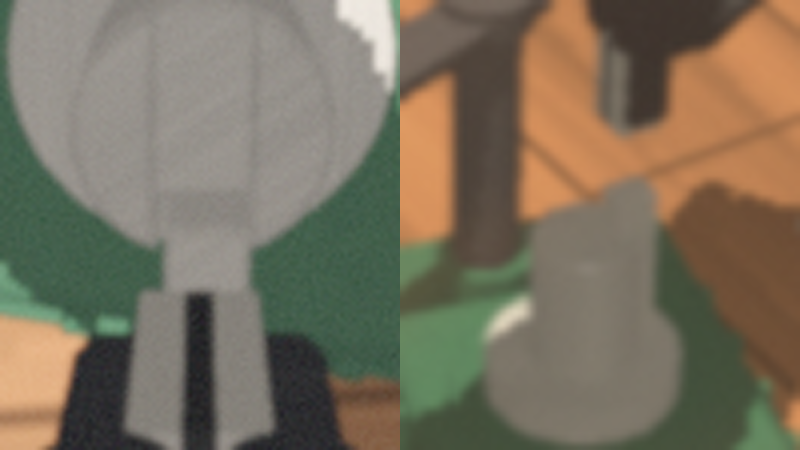

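The key stands upright in the slot. Its top is at pixel (299,198) in the side view, against (298,199) predicted for home. I'll confirm with a light push from the closed fingers.

Request:
{"api": "arm_command", "payload": {
  "steps": [
    [[0, 0, -20], [0, 0, 0], 0],
    [[0, 0, -26], [0, 0, 0], 0],
    [[0, 0, -28], [0, 0, 0], 0],
    [[0, 0, -29], [0, 0, 0], 0],
    [[0, 0, -30], [0, 0, 0], 0],
    [[0, 0, -30], [0, 0, 0], 0]
  ]
}}

```text
time: 13.78
tool_pos: [0.6193, -0.0733, 0.1574]
eef_rot: [0.034, 0.999, 0.001, -0.002]
wrist_force: [0.5, -0.2, -0.8]
width: 0.0002
gripper_force: 0.0
```

Request:
{"api": "arm_command", "payload": {
  "steps": [
    [[0, 0, 50], [0, 0, 0], 0],
    [[0, 0, 110], [0, 0, 0], 0.2],
    [[-20, 55, 140], [0, 0, 0.1], 0.5],
    [[-40, 110, 140], [0, 0, 0.2], 0.8],
    [[-60, 165, 140], [0, 0, 0.3], 1],
    [[-80, 220, 140], [0, 0, 0.4], 1],
    [[-95, 275, 130], [0, 0, 0.5], 1],
    [[-110, 330, 115], [0, 0, 0.5], 1],
    [[-125, 387, 93], [0, 0, 0.5], 1],
    [[-125, 387, 93], [0, 0, 0.5], 1],
    [[-125, 387, 93], [0, 0, 0.5], 1],
    [[-125, 387, 93], [0, 0, 0.5], 1]
  ]
}}

```text
time: 15.28
tool_pos: [0.4953, 0.312, 0.2504]
eef_rot: [-0.213, 0.977, 0.0, -0.002]
wrist_force: [-0.4, 0.2, -0.6]
width: 0.0858
gripper_force: 0.0
```

Run:
```python
from h import *
import pickle
f=grab_frame("wrist");s=bot.sense();pickle.dump((f,s),open("w7.pkl","wb"));print(s["tool_pos"],s["width"],s["joints"].round(2))
cv2.imwrite("pics/w7.png",cv2.resize(f["color"],(800,600),interpolation=2));print(proj(f,[.5306,.3313,.05]))
```

```text
[0.49528995 0.31206962 0.25042338] 0.08559021049565879 [-0.11  0.8  -0.99  1.66  0.73  1.1   0.68]
[[287.40478943 221.80164941]]
```

View pics/w7.png

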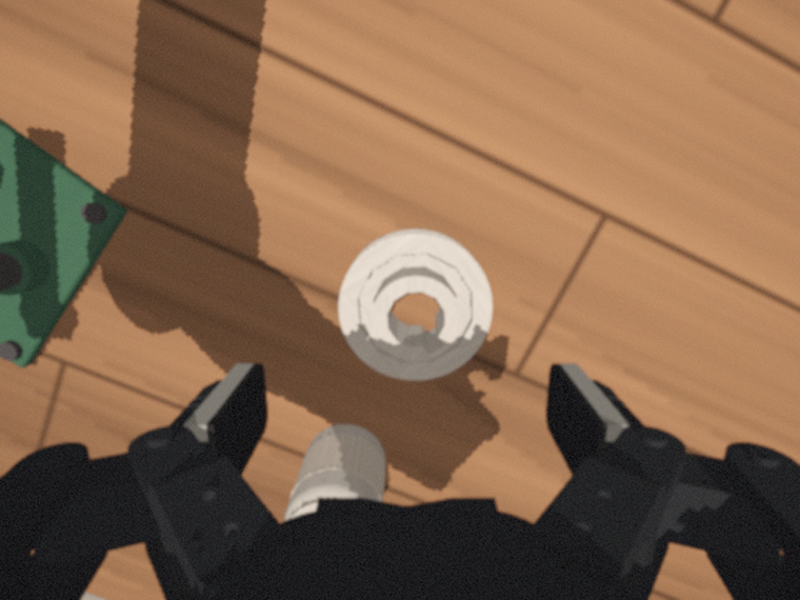

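The pulley is centred near (415,305), with its lower part in the arm's shadow. The keyway isn't obvious, so I'll find it by polar sampling.

```bash
cat > pol.py <<'E'
from h import *
def centre(f,guess):
    hsv=cv2.cvtColor(cv2.GaussianBlur(f["color"],(3,3),0),cv2.COLOR_BGR2HSV)
    m=((hsv[...,1]<70)&(hsv[...,2]>70)).astype(np.uint8);m=cv2.morphologyEx(m,cv2.MORPH_OPEN,np.ones((3,3)))
    x,y=proj(f,guess)[0]
    c=[k for k in cv2.findContours(m,0,2)[0] if cv2.contourArea(k)>300 and cv2.pointPolygonTest(cv2.convexHull(k),(float(x),float(y)),False)>=0]
    h=cv2.convexHull(max(c,key=cv2.contourArea)).reshape(-1,2);P=plane(f,h,.026)[:,:2]
    A=np.c_[2*P,np.ones(len(P))];v=np.linalg.lstsq(A,(P**2).sum(1),rcond=None)[0];r=np.sqrt(v[2]+v[:2]@v[:2])
    print("centre",v[:2].round(4),"r",r.round(4),"res",np.abs(np.hypot(*(P-v[:2]).T)-r).max().round(4));return v[:2]
def polar(f,c,z=.05,rs=(.0235,.025,.0265,.030)):
    hsv=cv2.cvtColor(f["color"],cv2.COLOR_BGR2HSV)
    for a in range(-180,180,10):
        t=np.radians(a);u=proj(f,[[c[0]+r*np.cos(t),c[1]+r*np.sin(t),z] for r in rs]).astype(np.float32)
        q=cv2.remap(hsv,u[:,:1],u[:,1:],1).reshape(-1,3);print(a,q[:,1].tolist(),q[:,2].tolist())
E
python3 - <<'E'
from pol import *
import pickle
f,s=pickle.load(open("w7.pkl","rb"))
c=centre(f,[.5306,.3313,.026]);polar(f,c)
t=pickle.load(open("f0.pkl","rb"))["top"];c2=centre(t,[.5306,.3313,.026]);polar(t,c2,rs=(.025,.03))
E
```

```text
centre [0.5296 0.3347] r 0.0608 res 0.0013
-180 [26, 25, 26, 27] [231, 230, 230, 228]
-170 [27, 26, 26, 26] [228, 228, 228, 224]
-160 [26, 25, 25, 26] [230, 231, 231, 226]
-150 [26, 26, 27, 27] [228, 229, 228, 225]
-140 [26, 27, 25, 27] [228, 230, 231, 229]
-130 [25, 25, 26, 26] [231, 232, 234, 230]
-120 [25, 26, 25, 27] [231, 231, 231, 232]
-110 [26, 25, 26, 27] [230, 232, 232, 229]
-100 [27, 26, 27, 27] [230, 226, 227, 229]
-90 [26, 27, 27, 27] [226, 228, 229, 228]
-80 [27, 26, 26, 27] [227, 229, 227, 229]
-70 [26, 26, 26, 28] [229, 230, 231, 229]
-60 [26, 26, 25, 27] [230, 230, 230, 230]
-50 [26, 26, 26, 26] [230, 230, 229, 230]
-40 [27, 27, 27, 27] [226, 230, 230, 230]
-30 [27, 27, 27, 32] [227, 230, 229, 182]
-20 [26, 26, 28, 33] [227, 226, 210, 145]
-10 [29, 29, 34, 33] [198, 184, 157, 140]
0 [33, 36, 36, 34] [140, 142, 140, 140]
10 [32, 33, 33, 34] [139, 138, 139, 138]
20 [33, 32, 31, 31] [139, 139, 140, 144]
30 [34, 33, 32, 32] [140, 140, 142, 139]
40 [34, 35, 36, 35] [129, 133, 135, 139]
50 [35, 34, 34, 35] [125, 126, 128, 136]
60 [33, 37, 33, 32] [129, 126, 127, 138]
70 [34
[... 656 characters left out ...]
70] [234, 168]
-110 [65, 71] [233, 169]
-100 [66, 71] [231, 143]
-90 [67, 68] [230, 167]
-80 [66, 68] [228, 158]
-70 [65, 70] [231, 190]
-60 [65, 68] [229, 193]
-50 [65, 69] [230, 230]
-40 [64, 69] [232, 219]
-30 [70, 69] [228, 230]
-20 [64, 67] [233, 233]
-10 [65, 64] [232, 230]
0 [65, 66] [235, 230]
10 [65, 68] [236, 226]
20 [67, 66] [222, 227]
30 [71, 66] [228, 229]
40 [71, 67] [193, 228]
50 [70, 72] [128, 127]
60 [69, 71] [132, 126]
70 [68, 74] [91, 124]
80 [68, 66] [185, 233]
90 [72, 67] [210, 229]
100 [69, 66] [191, 229]
110 [65, 66] [227, 227]
120 [69, 66] [213, 229]
130 [67, 63] [229, 228]
140 [66, 66] [235, 226]
150 [65, 66] [233, 228]
160 [65, 63] [232, 228]
170 [64, 70] [230, 223]
```

Request:
{"api": "arm_command", "payload": {
  "steps": [
    [[17, -36, 0], [0, 0, 0], 1],
    [[34, -72, 0], [0, 0, 0], 1],
    [[34, -72, 0], [0, 0, 0], 1],
    [[34, -72, 0], [0, 0, 0], 1]
  ]
}}

```text
time: 15.82
tool_pos: [0.5284, 0.2413, 0.2505]
eef_rot: [-0.214, 0.977, 0.001, -0.002]
wrist_force: [0.4, 0.7, 0.2]
width: 0.0855
gripper_force: 0.0
```

```bash
cat >> pol.py <<'E'
def prof(f,c,rs=(.0235,.0245,.0255,.0265),z=.05,lo=0,hi=110,st=3):
    g=cv2.cvtColor(f["color"],6)
    for a in range(lo,hi,st):
        t=np.radians(a);u=proj(f,[[c[0]+r*np.cos(t),c[1]+r*np.sin(t),z] for r in rs]).astype(np.float32)
        print(a,cv2.remap(g,u[:,:1],u[:,1:],1).ravel().tolist(),end="; ")
E
python3 - <<'E'
from pol import *
import pickle
f=grab_frame("wrist");s=bot.sense();pickle.dump((f,s),open("w8.pkl","wb"));print(s["tool_pos"],s["time"])
c=centre(f,[.530,.334,.026]);prof(f,c)
# boss bore: circle of dark/wood pixels
hsv=cv2.cvtColor(f["color"],cv2.COLOR_BGR2HSV);print(proj(f,[*c,.05]))
E
```

```text
[0.52797282 0.24212583 0.25060949] 15.875
centre [0.5497 0.3712] r 0.092 res 0.0296
0 [134, 135, 134, 133]; 3 [133, 132, 133, 134]; 6 [132, 132, 131, 132]; 9 [134, 134, 132, 130]; 12 [134, 135, 134, 134]; 15 [133, 134, 134, 134]; 18 [121, 122, 121, 121]; 21 [89, 89, 87, 87]; 24 [47, 45, 45, 41]; 27 [25, 27, 29, 26]; 30 [25, 23, 26, 29]; 33 [22, 26, 27, 23]; 36 [29, 27, 28, 28]; 39 [18, 22, 26, 27]; 42 [29, 25, 26, 23]; 45 [31, 24, 28, 27]; 48 [19, 23, 23, 27]; 51 [28, 27, 18, 24]; 54 [26, 27, 27, 29]; 57 [25, 29, 26, 27]; 60 [22, 25, 30, 28]; 63 [33, 32, 35, 33]; 66 [48, 48, 51, 52]; 69 [81, 86, 89, 92]; 72 [116, 116, 118, 122]; 75 [125, 127, 129, 126]; 78 [127, 126, 124, 126]; 81 [127, 128, 125, 125]; 84 [126, 125, 126, 126]; 87 [125, 124, 126, 128]; 90 [128, 128, 128, 128]; 93 [127, 128, 128, 128]; 96 [123, 122, 124, 124]; 99 [121, 116, 114, 113]; 102 [107, 104, 102, 103]; 105 [102, 101, 104, 107]; 108 [112, 112, 116, 120]; [[386.29684238 251.45547116]]
```

Run:
```python
from pol import *
import pickle
f,s=pickle.load(open("w8.pkl","rb"))
hsv=cv2.cvtColor(cv2.GaussianBlur(f["color"],(3,3),0),cv2.COLOR_BGR2HSV)
m=((hsv[...,1]<45)&(hsv[...,2]>120)).astype(np.uint8)
g=proj(f,[.5296,.3347,.026])[0];print(g)
# rim edge by radial scan of the mask from outside
P=[]
for a in np.radians(np.arange(0,360,10)):
    rs=np.arange(.075,.05,-.0005);u=proj(f,np.c_[.5296+rs*np.cos(a),.3347+rs*np.sin(a),np.full(len(rs),.026)]).astype(np.float32)
    v=cv2.remap(m.astype(np.float32),u[:,:1],u[:,1:],1).ravel();i=np.where(v>.5)[0]
    if len(i) and i[0]>3: r=rs[i[0]];P.append((.5296+r*np.cos(a),.3347+r*np.sin(a)))
P=np.array(P)
for _ in range(3):
    A=np.c_[2*P,np.ones(len(P))];v=np.linalg.lstsq(A,(P**2).sum(1),rcond=None)[0];r=np.sqrt(v[2]+v[:2]@v[:2]);e=np.abs(np.hypot(*(P-v[:2]).T)-r);P=P[e<max(.001,1.5*e.std())]
print(v[:2].round(4),r,len(P),e.max());prof(f,v[:2],lo=15,hi=100)
```

```text
[360.00085832 214.96277202]
[0.5293 0.3337] 0.06021632192828471 17 0.0009642988936765171
15 [131, 135, 136, 136]; 18 [132, 135, 137, 136]; 21 [131, 136, 140, 146]; 24 [144, 148, 161, 178]; 27 [175, 185, 197, 208]; 30 [204, 213, 219, 222]; 33 [207, 218, 223, 223]; 36 [201, 214, 220, 222]; 39 [186, 202, 211, 216]; 42 [167, 179, 190, 195]; 45 [155, 157, 161, 163]; 48 [153, 153, 155, 153]; 51 [152, 152, 154, 153]; 54 [154, 155, 154, 153]; 57 [155, 154, 152, 152]; 60 [151, 153, 154, 153]; 63 [148, 151, 153, 151]; 66 [140, 143, 146, 143]; 69 [135, 143, 150, 155]; 72 [164, 175, 186, 198]; 75 [195, 209, 215, 218]; 78 [211, 222, 222, 222]; 81 [215, 223, 224, 223]; 84 [216, 222, 223, 222]; 87 [216, 222, 224, 221]; 90 [218, 223, 222, 223]; 93 [216, 222, 222, 222]; 96 [216, 222, 222, 222]; 99 [217, 223, 223, 222];
```

The keyway is clear: its edges lie at about 41.5° and 73°, so its heading is about 57°. I'll grip the boss.

Request:
{"api": "arm_command", "payload": {
  "steps": [
    [[1, 50, 0], [0, 0, 0], 1],
    [[1.5, 91.7, -30], [0, 0, 0], 1],
    [[1.5, 91.7, -80], [0, 0, 0], 1],
    [[1.5, 91.7, -130], [0, 0, 0], 1],
    [[1.5, 91.7, -170], [0, 0, 0], 1],
    [[1.5, 91.7, -190], [0, 0, 0], 1],
    [[1.5, 91.7, -200], [0, 0, 0], 1],
    [[1.5, 91.7, -206], [0, 0, 0], 1],
    [[1.5, 91.7, -206], [0, 0, 0], 1],
    [[1.5, 91.7, -206], [0, 0, 0], 1]
  ]
}}

```text
time: 17.12
tool_pos: [0.5302, 0.3339, 0.0452]
eef_rot: [-0.214, 0.977, 0.001, -0.001]
wrist_force: [0.2, 0.0, -0.1]
width: 0.0852
gripper_force: 0.0
```

Request:
{"api": "arm_command", "payload": {
  "steps": [
    [[0, 0, 0], [0, 0, 0], 0.85],
    [[0, 0, 0], [0, 0, 0], 0.75],
    [[0, 0, 0], [0, 0, 0], 0.6],
    [[0, 0, 0], [0, 0, 0], 0.5],
    [[0, 0, 0], [0, 0, 0], 0.5],
    [[0, 0, 0], [0, 0, 0], 0.5]
  ],
  "force": 80
}}

```text
time: 17.88
tool_pos: [0.5297, 0.3344, 0.0457]
eef_rot: [-0.214, 0.977, 0.001, -0.001]
wrist_force: [-1.1, -2.3, 7.5]
width: 0.0637
gripper_force: 86.5
```

Request:
{"api": "arm_command", "payload": {
  "steps": [
    [[0, 0, 10], [0, 0, 0], 0.5],
    [[0, 0, 50], [0, 0, 0], 0.5],
    [[0, 0, 100], [0, 0, 0], 0.5],
    [[0, 0, 150], [0, 0, 0], 0.5],
    [[0, 0, 200], [0, 0, 0], 0.5],
    [[0, 0, 225], [0, 0, 0], 0.5],
    [[0, 0, 225], [0, 0, 0], 0.5],
    [[0, 0, 225], [0, 0, 0], 0.5]
  ]
}}

```text
time: 18.88
tool_pos: [0.5291, 0.3319, 0.2669]
eef_rot: [-0.214, 0.977, -0.001, -0.003]
wrist_force: [-0.8, -0.1, -6.8]
width: 0.0633
gripper_force: 91.7
```

Run:
```python
from pol import *
import pickle
f=grab_frame("wrist");s=bot.sense();pickle.dump((f,s),open("w9.pkl","wb"));p=s["tool_pos"];R=Ro.from_quat(s["eef_rot"]).as_matrix();print(p,s["wrist_force"],s["width"])
c=p[:2]+R[:2,0]*.0007;z=p[2]+.0047
print(proj(f,[[*c,z],[*(c+R[:2,0]*.033),z],[*(c-R[:2,0]*.033),z]]))
prof(f,c,z=z,rs=(.0235,.025,.0265,.030),lo=0,hi=120,st=4)
g=cv2.cvtColor(f["color"],6);a=proj(f,[[*(c+R[:2,0]*r),z] for r in np.arange(-.04,.041,.002)]).astype(np.float32);print(cv2.remap(g,a[:,:1],a[:,1:],1).ravel().tolist())
```

```text
[0.52903423 0.33186755 0.26669406] [ 0.09627568 -0.87952454 -6.88118644] 0.06356810659801843
[[285.73383912 283.56372401]
 [285.84056628 205.30098803]
 [285.6393305  352.40005898]]
0 [120, 119, 120, 121]; 4 [112, 114, 117, 117]; 8 [118, 120, 120, 119]; 12 [117, 119, 119, 117]; 16 [117, 117, 115, 120]; 20 [118, 118, 121, 118]; 24 [120, 119, 116, 121]; 28 [120, 122, 117, 117]; 32 [119, 120, 117, 115]; 36 [115, 117, 118, 118]; 40 [101, 106, 109, 118]; 44 [102, 101, 105, 115]; 48 [108, 107, 106, 117]; 52 [106, 104, 104, 119]; 56 [107, 105, 106, 123]; 60 [106, 107, 108, 117]; 64 [107, 106, 104, 121]; 68 [103, 103, 106, 117]; 72 [120, 118, 119, 120]; 76 [121, 119, 117, 122]; 80 [121, 119, 118, 120]; 84 [119, 116, 118, 120]; 88 [120, 116, 121, 119]; 92 [120, 117, 120, 120]; 96 [117, 119, 121, 119]; 100 [120, 117, 121, 117]; 104 [119, 118, 118, 116]; 108 [122, 119, 115, 116]; 112 [121, 117, 118, 117]; 116 [121, 122, 118, 121]; [26, 24, 19, 50, 119, 120, 119, 117, 120, 111, 106, 108, 106, 105, 106, 106, 105, 106, 108, 106, 105, 104, 72, 78, 73, 72, 73, 74, 72, 73, 203, 203, 204, 204, 204, 203, 118, 136, 137, 163, 207]
```

Run:
```python
from pol import *
import pickle
f,s=pickle.load(open("w9.pkl","rb"));p=s["tool_pos"];R=Ro.from_quat(s["eef_rot"]).as_matrix();z=p[2]+.0047
g=cv2.GaussianBlur(cv2.cvtColor(f["color"],6),(3,3),0)
def samp(L): a=proj(f,[p+R[:,0]*x+R[:,1]*y-R[:,2]*.0047 for x,y in L]).astype(np.float32);return cv2.remap(g,a[:,:1],a[:,1:],1).ravel()
r=np.arange(-.025,-.0185,.0005);print("x-",dict(zip((r*1e3).round(1).tolist(),samp([(x,0) for x in r]).tolist())))
r=np.arange(.016,.0225,.0005);print("x+",dict(zip((r*1e3).round(1).tolist(),samp([(x,0) for x in r]).tolist())))
for sg in(1,-1):
    r=np.arange(.0185,.0235,.0005);print("y",sg,dict(zip((r*1e3).round(1).tolist(),samp([(-.001,sg*x) for x in r]).tolist())))
# keyway walls: direction k, scan across at several radii
for cx in(-.0008,-.0015):
    for rad in(.0235,.025,.0265):
        th=np.radians(np.arange(30,82,1.));v=[]
        hx=np.arctan2(R[1,0],R[0,0]);hy=np.arctan2(R[1,1],R[0,1])
        q=samp([(cx+rad*np.cos(t-hx),rad*np.cos(t-hy)) for t in th]).astype(float)
        b=(q<112).astype(int);i=np.where(b)[0];print(cx,rad,np.degrees(th[i[0]]),np.degrees(th[i[-1]]))
```

```text
x- {-25.0: 119, -24.5: 120, -24.0: 120, -23.5: 120, -23.0: 120, -22.5: 119, -22.0: 116, -21.5: 112, -21.0: 108, -20.5: 106, -20.0: 106, -19.5: 106, -19.0: 105, -18.5: 106}
x+ {16.0: 71, 16.5: 72, 17.0: 72, 17.5: 72, 18.0: 72, 18.5: 72, 19.0: 88, 19.5: 127, 20.0: 170, 20.5: 196, 21.0: 203, 21.5: 204, 22.0: 204}
y 1 {18.5: 104, 19.0: 103, 19.5: 103, 20.0: 109, 20.5: 115, 21.0: 120, 21.5: 121, 22.0: 120, 22.5: 120, 23.0: 121, 23.5: 121}
y -1 {18.5: 104, 19.0: 103, 19.5: 103, 20.0: 102, 20.5: 103, 21.0: 107, 21.5: 115, 22.0: 121, 22.5: 122, 23.0: 120, 23.5: 120}
-0.0008 0.0235 40.0 72.0
-0.0008 0.025 41.0 72.0
-0.0008 0.0265 42.0 71.0
-0.0015 0.0235 41.0 74.0
-0.0015 0.025 42.0 73.0
-0.0015 0.0265 43.0 72.0
```

Request:
{"api": "arm_command", "payload": {
  "steps": [
    [[10, -50, 0], [0, 0, -0.1], 0.5],
    [[20, -110, 0], [0, 0, -0.25], 0.5],
    [[30, -170, 0], [0, 0, -0.42], 0.5],
    [[42, -230, 0], [0, 0, -0.6], 0.5],
    [[54, -290, 0], [0, 0, -0.78], 0.5],
    [[64, -345, 0], [0, 0, -0.95], 0.5],
    [[70, -385, 0], [0, 0, -1.07], 0.5],
    [[71.8, -403.9, 0], [0, 0, -1.07], 0.5],
    [[71.8, -403.9, 0], [0, 0, -1.07], 0.5],
    [[71.8, -403.9, 0], [0, 0, -1.07], 0.5],
    [[71.8, -403.9, 0], [0, 0, -1.07], 0.5],
    [[71.8, -403.9, 0], [0, 0, -1.07], 0.5]
  ]
}}

```text
time: 20.42
tool_pos: [0.6014, -0.0691, 0.2692]
eef_rot: [0.313, 0.95, 0.002, -0.001]
wrist_force: [-0.5, 0.9, -6.4]
width: 0.0631
gripper_force: 91.9
```

Run:
```python
from pol import *
a=np.radians(53.4);plan([np.cos(a),np.sin(a),0],[0,0,-1],[.6008,-.0720,.195])
```

```text
[-0.6, -2.9, -74.2] [[-0.004, -0.002, -0.003], [0.003, -0.006, 3.139]] [ 0.6014 -0.0691  0.2692] [[-0.805, 0.594, -0.002], [0.594, 0.805, 0.004], [0.004, 0.002, -1.0]] [ 0.46  0.73 -0.77  1.58  0.56  1.06  0.47] F [-0.5  0.9 -6.4] 0.0631 20.43
```

Request:
{"api": "arm_command", "payload": {
  "steps": [
    [[-0.6, -2.9, -20], [-0.003, -0.002, -0.003], 0.5],
    [[-0.6, -2.9, -45], [-0.003, -0.002, -0.003], 0.5],
    [[-0.6, -2.9, -65], [-0.003, -0.002, -0.003], 0.5],
    [[-0.6, -2.9, -74], [-0.003, -0.002, -0.003], 0.5],
    [[-0.6, -2.9, -74], [-0.003, -0.002, -0.003], 0.5],
    [[-0.6, -2.9, -74], [-0.003, -0.002, -0.003], 0.5],
    [[-0.6, -2.9, -74], [-0.003, -0.002, -0.003], 0.5]
  ]
}}

```text
time: 21.3
tool_pos: [0.6014, -0.0732, 0.1961]
eef_rot: [0.315, 0.949, 0.001, 0.001]
wrist_force: [-0.5, 0.0, -6.0]
width: 0.0636
gripper_force: 91.9
```

Run:
```python
from pol import *
import pickle
P=[]
for i in range(6):
    f=grab_frame("wrist");s=bot.sense();P.append(np.r_[s["tool_pos"],s["eef_rot"]])
pickle.dump((f,s),open("w10.pkl","wb"))
P=np.array(P);print(P.mean(0).round(4),P.std(0).round(4),s["wrist_force"].round(1))
R=Ro.from_quat(P.mean(0)[3:]).as_matrix();print(R.round(3).tolist(),np.degrees(np.arctan2(R[1,1],R[0,1])))
```

```text
[ 6.011e-01 -7.340e-02  1.956e-01  3.151e-01  9.491e-01  4.000e-04
  4.000e-04] [0.0001 0.     0.0002 0.     0.     0.0001 0.0002] [-0.4 -0.1 -6.7]
[[-0.801, 0.598, 0.001], [0.598, 0.801, 0.0], [-0.001, 0.001, -1.0]] 53.267746202914715
```

Request:
{"api": "arm_command", "payload": {
  "steps": [
    [[-0.3, 1.2, 0], [0, 0, 0], 0.5],
    [[-0.3, 1.2, -3], [0, 0, 0], 0.5],
    [[-0.3, 1.2, -6], [0, 0, 0], 0.5],
    [[-0.3, 1.2, -9], [0, 0, 0], 0.5],
    [[-0.3, 1.2, -11], [0, 0, 0], 0.5],
    [[-0.3, 1.2, -13], [0, 0, 0], 0.5],
    [[-0.3, 1.2, -15], [0, 0, 0], 0.5],
    [[-0.3, 1.2, -15], [0, 0, 0], 0.5]
  ]
}}

```text
time: 22.6
tool_pos: [0.6005, -0.0722, 0.18]
eef_rot: [0.315, 0.949, 0.0, -0.0]
wrist_force: [-0.4, -0.2, -7.1]
width: 0.0632
gripper_force: 91.9
```

Request:
{"api": "arm_command", "payload": {
  "steps": [
    [[0, 0, -3], [0, 0, 0], 0.5],
    [[0, 0, -5], [0, 0, 0], 0.5],
    [[0, 0, -7], [0, 0, 0], 0.5],
    [[0, 0, -9], [0, 0, 0], 0.5],
    [[0, 0, -11], [0, 0, 0], 0.5],
    [[0, 0, -13], [0, 0, 0], 0.5],
    [[0, 0, -13], [0, 0, 0], 0.5]
  ]
}}

```text
time: 23.48
tool_pos: [0.6007, -0.0714, 0.1671]
eef_rot: [0.315, 0.949, 0.001, 0.0]
wrist_force: [0.9, 1.8, -6.5]
width: 0.0633
gripper_force: 91.9
```

Request:
{"api": "arm_command", "payload": {
  "steps": [
    [[0, 0, -5], [0, 0, 0], 0.5],
    [[0, 0, -10], [0, 0, 0], 0.5],
    [[0, 0, -15], [0, 0, 0], 0.5],
    [[0, 0, -20], [0, 0, 0], 0.5],
    [[0, 0, -25], [0, 0, 0], 0.5],
    [[0, 0, -30], [0, 0, 0], 0.5],
    [[0, 0, -35], [0, 0, 0], 0.5],
    [[0, 0, -40], [0, 0, 0], 0.5],
    [[0, 0, -44], [0, 0, 0], 0.5],
    [[0, 0, -44], [0, 0, 0], 0.5]
  ]
}}

```text
time: 24.72
tool_pos: [0.6006, -0.0713, 0.1225]
eef_rot: [0.315, 0.949, 0.001, -0.0]
wrist_force: [0.3, 5.4, -8.7]
width: 0.0632
gripper_force: 91.7
```

Request:
{"api": "arm_command", "payload": {
  "steps": [
    [[0, 0.5, -1], [0, 0, 0], 0.5],
    [[0, 0.5, -2.5], [0, 0, 0], 0.5],
    [[0, 0.5, -4], [0, 0, 0], 0.5],
    [[0, 0.5, -5], [0, 0, 0], 0.5],
    [[0, 0.5, -5], [0, 0, 0], 0.5]
  ]
}}

```text
time: 25.35
tool_pos: [0.6007, -0.0713, 0.118]
eef_rot: [0.315, 0.949, 0.001, 0.0]
wrist_force: [-0.7, 5.3, -5.1]
width: 0.0633
gripper_force: 92.1
```

Request:
{"api": "arm_command", "payload": {
  "steps": [
    [[0, 0, 0], [0, 0, 0], 0.85],
    [[0, 0, 0], [0, 0, 0], 0.98],
    [[0, 0, 0], [0, 0, 0], 0.98],
    [[0, 0, 0], [0, 0, 0], 0.98],
    [[0, 0, 40], [0, 0, 0], 0.98],
    [[0, 0, 90], [0, 0, 0], 0.98],
    [[0, 0, 110], [0, 0, 0], 0.98],
    [[0, 0, 110], [0, 0, 0], 0.5],
    [[0, 0, 110], [0, 0, 0], 0.3]
  ]
}}

```text
time: 26.48
tool_pos: [0.5998, -0.0721, 0.2269]
eef_rot: [0.315, 0.949, -0.0, -0.001]
wrist_force: [-0.6, -0.3, -0.6]
width: 0.0496
gripper_force: 0.0
```

Run:
```python
from pol import *
import pickle
fs={n:grab_frame(n) for n in("top","side","wrist")};s=bot.sense();pickle.dump((fs,s),open("w11.pkl","wb"));print(s["tool_pos"],s["time"])
# rim outline in side view: compare with projected rim circle at home (z .098) and higher
c=np.array([.601,-.072]);a=np.radians(np.arange(0,360,5))
f=fs["side"];hsv=cv2.cvtColor(f["color"],cv2.COLOR_BGR2HSV);m=((hsv[...,1]<70)&(hsv[...,2]>90)).astype(np.uint8)
n,l,st,ce=cv2.connectedComponentsWithStats(m);x,y=proj(f,[*(c+[-.02,-.05]),.098])[0].astype(int);i=l[y,x];print("comp",i,st[i])
for z in(.098,.101,.106,.112):
    T=proj(f,np.c_[c[0]+.06*np.cos(a),c[1]+.06*np.sin(a),np.full(len(a),z)]);B=proj(f,np.c_[c[0]+.06*np.cos(a),c[1]+.06*np.sin(a),np.full(len(a),z-.026)])
    print(z,"left",T[:,0].min().round(1),"right",T[:,0].max().round(1),"top",T[:,1].min().round(1),"bottom",B[:,1].max().round(1))
xc=int(T[:,0].mean());print(cv2.cvtColor(f["color"],6)[185:265,xc].tolist());print(hsv[185:265,xc,1].tolist(),xc)
# pin
for n,f in fs.items():
    if n!="wrist": print(n,proj(f,[.498,.001,.196]))
```

```text
[ 0.59978616 -0.07186575  0.2267204 ] 26.625
comp 13 [ 253  199   65   50 2168]
0.098 left 262.2 right 317.1 top 199.9 bottom 243.7
0.101 left 262.2 right 317.2 top 198.8 bottom 242.6
0.106 left 262.1 right 317.3 top 197.1 bottom 240.9
0.112 left 262.1 right 317.4 top 194.9 bottom 238.7
[143, 147, 149, 148, 146, 146, 147, 150, 152, 154, 155, 153, 145, 136, 136, 137, 132, 123, 119, 118, 118, 120, 119, 119, 119, 119, 121, 125, 127, 133, 139, 141, 142, 142, 143, 143, 143, 143, 143, 142, 142, 142, 142, 143, 172, 225, 237, 239, 238, 234, 205, 159, 149, 160, 189, 225, 235, 231, 198, 132, 90, 82, 81, 91, 112, 122, 123, 123, 118, 110, 103, 100, 98, 98, 97, 98, 96, 96, 96, 94]
[143, 144, 144, 143, 143, 143, 142, 143, 143, 142, 142, 143, 141, 130, 94, 67, 58, 52, 50, 48, 48, 46, 46, 46, 46, 46, 43, 41, 45, 50, 54, 55, 55, 55, 54, 56, 56, 55, 54, 56, 55, 53, 55, 54, 55, 41, 27, 26, 26, 31, 52, 54, 52, 49, 52, 37, 27, 33, 54, 53, 55, 62, 63, 63, 72, 73, 73, 73, 73, 70, 69, 67, 67, 67, 68, 68, 69, 67, 67, 68] 289
top [[261.16111575 245.69066511]]
side [[230.01266403 177.44021762]]
```

The rim's lower edge in the side view is at row 243.5, against 243.7 predicted, so the pulley is home. Next I'll cage the keeper pin.

Request:
{"api": "arm_command", "payload": {
  "steps": [
    [[0, 0, 25], [0, 0, 0.1], 0.5],
    [[-25, 18, 30], [0, 0, 0.28], 0.55],
    [[-50, 36, 30], [0, 0, 0.46], 0.55],
    [[-75, 54, 30], [0, 0, 0.64], 0.55],
    [[-102, 73, 30], [0, 0, 0.82], 0.55],
    [[-102, 73, 30], [0, 0, 0.99], 0.55],
    [[-102, 73, 30], [0, 0, 0.99], 0.55],
    [[-102, 73, 30], [0, 0, 0.99], 0.55]
  ]
}}

```text
time: 27.62
tool_pos: [0.4987, 0.001, 0.2577]
eef_rot: [-0.172, 0.985, 0.0, -0.0]
wrist_force: [-0.4, 0.6, -0.4]
width: 0.047
gripper_force: 0.0
```

Run:
```python
from pol import *
import pickle
f=grab_frame("wrist");s=bot.sense();pickle.dump((f,s),open("w12.pkl","wb"));p=s["tool_pos"];print(p,s["joints"].round(2),s["width"])
a=np.radians(110);plan([np.cos(a),np.sin(a),0],[0,0,-1],[.498,.001,.182])
u=proj(f,[.498,.001,.196])[0];print(u)
g=cv2.cvtColor(f["color"],6);x,y=u.astype(int)
for r in range(y-40,y+41,5): print(r,g[r,x-40:x+41:4].tolist())
print(proj(f,[[.506,.001,.196],[.498,.009,.196]]))
```

```text
[0.49872739 0.00106406 0.25781625] [ 0.52  0.7  -1.05  1.9   0.73  0.99  1.05] 0.04719524466742835
[-0.7, -0.1, -75.8] [[-0.001, -0.001, 0.003], [-0.001, 0.001, -3.138]] [0.4987 0.0011 0.2578] [[-0.941, -0.339, -0.001], [-0.339, 0.941, 0.001], [0.0, 0.001, -1.0]] [ 0.52  0.7  -1.05  1.9   0.73  0.99  1.05] F [-0.2  0.3 -0.3] 0.0472 27.68
[285.52741181 229.04281807]
189 [66, 69, 66, 77, 95, 94, 95, 98, 97, 97, 103, 169, 166, 169, 168, 171, 168, 171, 171, 171, 170]
194 [65, 70, 68, 74, 65, 79, 70, 63, 61, 73, 76, 110, 130, 145, 147, 164, 166, 169, 168, 169, 171]
199 [69, 73, 66, 68, 70, 68, 53, 60, 54, 110, 115, 113, 102, 101, 102, 121, 164, 167, 167, 166, 166]
204 [68, 71, 69, 74, 66, 69, 59, 60, 91, 116, 140, 136, 126, 105, 101, 122, 162, 164, 163, 167, 165]
209 [57, 61, 67, 69, 66, 67, 58, 61, 110, 119, 138, 135, 125, 108, 106, 118, 160, 162, 160, 163, 163]
214 [61, 58, 62, 63, 63, 67, 56, 62, 110, 122, 139, 134, 126, 105, 105, 138, 159, 157, 160, 158, 159]
219 [62, 64, 60, 71, 64, 57, 61, 76, 110, 133, 214, 213, 189, 110, 101, 132, 158, 160, 158, 156, 157]
224 [68, 66, 67, 67, 64, 
[... 252 characters left out ...]
 69, 68, 68, 63]
239 [72, 60, 70, 62, 66, 57, 58, 58, 60, 87, 112, 102, 68, 57, 55, 68, 69, 69, 70, 66, 70]
244 [70, 61, 69, 65, 62, 63, 54, 58, 63, 53, 59, 57, 57, 57, 58, 66, 68, 70, 66, 69, 59]
249 [67, 67, 70, 62, 66, 57, 52, 54, 55, 56, 63, 58, 58, 56, 56, 68, 65, 69, 72, 66, 61]
254 [64, 70, 66, 64, 67, 60, 56, 55, 56, 60, 62, 55, 59, 62, 59, 67, 66, 67, 65, 64, 58]
259 [67, 65, 69, 70, 65, 58, 52, 58, 58, 59, 57, 60, 61, 57, 64, 73, 64, 69, 69, 69, 67]
264 [66, 61, 65, 69, 66, 54, 64, 59, 58, 64, 58, 54, 56, 64, 66, 66, 68, 69, 68, 65, 64]
269 [65, 72, 86, 71, 72, 49, 59, 59, 55, 55, 60, 53, 57, 58, 64, 67, 67, 70, 66, 67, 77]
[[281.05702299 240.74648425]
 [297.98706466 233.27735515]]
```

Request:
{"api": "arm_command", "payload": {
  "steps": [
    [[-0.5, 0, -20], [0, 0, 0], 0.55],
    [[-0.5, 0, -45], [0, 0, 0], 0.55],
    [[-0.5, 0, -65], [0, 0, 0], 0.55],
    [[-0.5, 0, -75], [0, 0, 0], 0.5],
    [[-0.5, 0, -75], [0, 0, 0], 0.3],
    [[-0.5, 0, -75], [0, 0, 0], 0.27],
    [[-0.5, 0, -75], [0, 0, 0], 0.27]
  ]
}}

```text
time: 28.55
tool_pos: [0.4985, 0.0015, 0.1838]
eef_rot: [-0.173, 0.985, 0.0, 0.001]
wrist_force: [0.5, 0.5, -0.3]
width: 0.0234
gripper_force: 0.0
```

Run:
```python
from pol import *
piv=np.array([.601,-.0722])+.115*np.array([np.sin(np.radians(14)),np.cos(np.radians(14))]);s=bot.sense();print(piv,s["tool_pos"],s["width"],s["wrist_force"])
p0=np.array([.498,.001])
h0=np.degrees(np.arctan2(*(p0-piv)[::-1]));print(h0)
for h in np.arange(h0,-100,5): print(round(h,1),((piv+.137*np.array([np.cos(np.radians(h)),np.sin(np.radians(h))])-p0)*1e3).round(1).tolist())
h=-104;print(h,((piv+.137*np.array([np.cos(np.radians(h)),np.sin(np.radians(h))])-p0)*1e3).round(1).tolist())
```

```text
[0.62882102 0.03938401] [0.49851672 0.0014675  0.18381489] 0.023389703501038393 [ 0.49655847  0.45879493 -0.3152332 ]
-163.64785903393852
-163.6 [-0.6, -0.2]
-158.6 [3.2, -11.5]
-153.6 [8.1, -22.4]
-148.6 [13.8, -32.9]
-143.6 [20.5, -42.8]
-138.6 [28.0, -52.1]
-133.6 [36.3, -60.7]
-128.6 [45.3, -68.6]
-123.6 [54.9, -75.7]
-118.6 [65.1, -81.8]
-113.6 [75.9, -87.1]
-108.6 [87.0, -91.4]
-103.6 [98.5, -94.7]
-104 [97.7, -94.5]
```

Request:
{"api": "arm_command", "payload": {
  "steps": [
    [[3, -11, 0], [0, 0, 0.05], 0.27],
    [[8, -22, 0], [0, 0, 0.1], 0.27],
    [[14, -33, 0], [0, 0, 0.15], 0.27],
    [[20.5, -43, 0], [0, 0, 0.2], 0.27],
    [[28, -52, 0], [0, 0, 0.25], 0.27],
    [[36, -61, 0], [0, 0, 0.3], 0.27],
    [[45, -69, 0], [0, 0, 0.35], 0.27],
    [[55, -76, 0], [0, 0, 0.4], 0.27],
    [[65, -82, 0], [0, 0, 0.45], 0.27],
    [[76, -87, 0], [0, 0, 0.5], 0.27],
    [[87, -91.5, 0], [0, 0, 0.55], 0.27],
    [[87, -91.5, 0], [0, 0, 0.55], 0.27]
  ]
}}

```text
time: 30.05
tool_pos: [0.5856, -0.0905, 0.1833]
eef_rot: [-0.434, 0.901, 0.0, 0.0]
wrist_force: [-0.1, 0.7, -0.4]
width: 0.0235
gripper_force: 0.0
```

Request:
{"api": "arm_command", "payload": {
  "steps": [
    [[4, -1, 0], [0, 0, 0.05], 0.27],
    [[8, -2, 0], [0, 0, 0.1], 0.27],
    [[11, -3, 0], [0, 0, 0.1], 0.27],
    [[13, -3.5, 0], [0, 0, 0.1], 0.27],
    [[15, -4, 0], [0, 0, 0.1], 0.27],
    [[15, -4, 0], [0, 0, 0.1], 0.27]
  ]
}}

```text
time: 30.8
tool_pos: [0.6003, -0.0942, 0.1832]
eef_rot: [-0.479, 0.878, 0.0, 0.0]
wrist_force: [-0.1, 1.0, -0.1]
width: 0.0233
gripper_force: 0.0
```

Request:
{"api": "arm_command", "payload": {
  "steps": [
    [[1, -0.3, 0], [0, 0, 0], 0.27],
    [[2, -0.5, 0], [0, 0, 0], 0.27],
    [[3, -0.8, 0], [0, 0, 0], 0.27],
    [[3, -0.8, 0], [0, 0, 0], 0.27]
  ]
}}

```text
time: 31.3
tool_pos: [0.6006, -0.0942, 0.183]
eef_rot: [-0.48, 0.877, 0.002, -0.002]
wrist_force: [-7.1, 0.7, 4.5]
width: 0.0231
gripper_force: 3.7
```

Request:
{"api": "arm_command", "payload": {
  "steps": [
    [[-0.5, 0, 0], [0, 0, 0], 0.4],
    [[-3, 0.8, 0], [0, 0, 0], 0.5],
    [[-3.5, 0.9, 0], [0, 0, 0], 0.5],
    [[-3.5, 0.9, 0], [0, 0, 0], 0.5],
    [[-3.5, 0.9, 30], [0, 0, 0], 0.5],
    [[-3.5, 0.9, 70], [0, 0, 0], 0.5],
    [[-40, 0.9, 110], [0, 0, 0], 0.5],
    [[-90, 30, 110], [0, 0, 0], 0.5],
    [[-120, 80, 110], [0, 0, 0], 0.5],
    [[-120, 140, 110], [0, 0, 0], 0.5],
    [[-120, 140, 110], [0, 0, 0], 0.5]
  ]
}}

```text
time: 32.67
tool_pos: [0.4827, 0.0507, 0.2947]
eef_rot: [-0.483, 0.875, 0.001, 0.002]
wrist_force: [0.5, -0.7, 0.1]
width: 0.043
gripper_force: 0.0
```

Run:
```python
from pol import *
import pickle
t=grab_frame("top");sd=grab_frame("side");s=bot.sense();pickle.dump((t,sd,s),open("w13.pkl","wb"));print(s["tool_pos"],s["time"],s["wrist_force"])
t0=pickle.load(open("f0.pkl","rb"))["top"]
piv=np.array([.6288,.0394])
# dark bar pixels -> heading from the top view at bar top z=.154
hsv=cv2.cvtColor(t["color"],cv2.COLOR_BGR2HSV);g=cv2.cvtColor(t["color"],6)
for h in range(-170,-84,6):
    u=proj(t,[[piv[0]+r*np.cos(np.radians(h)),piv[1]+r*np.sin(np.radians(h)),.154] for r in(.05,.07,.09,.11)]).astype(np.float32)
    q=cv2.remap(t["color"],u[:,:1],u[:,1:],1).reshape(-1,3);print(h,q.max(1).tolist(),(q.max(1).astype(int)-q.min(1)).tolist())
d=cv2.absdiff(t["color"],t0["color"]).max(2)
for n,P in(("wrench",[.72,-.09,0]),("tin",[.66,.33,.1]),("block",[.63,-.33,.03])): 
    x,y=proj(t,P)[0].astype(int);print(n,x,y,(d[y-15:y+15,x-20:x+20]>40).mean())
```

```text
[0.48320394 0.0453626  0.29326967] 32.775 [ 0.02994168 -0.69323675 -0.82107793]
-170 [89, 91, 97, 99] [45, 44, 48, 46]
-164 [88, 95, 94, 98] [43, 47, 47, 46]
-158 [86, 93, 92, 96] [40, 46, 45, 48]
-152 [85, 91, 94, 95] [42, 39, 48, 47]
-146 [85, 89, 90, 98] [41, 43, 43, 46]
-140 [82, 81, 89, 93] [40, 43, 40, 46]
-134 [79, 84, 85, 89] [38, 40, 43, 43]
-128 [75, 79, 77, 81] [35, 37, 40, 43]
-122 [69, 72, 71, 72] [33, 36, 33, 35]
-116 [65, 53, 154, 122] [29, 19, 46, 31]
-110 [90, 88, 84, 72] [20, 20, 17, 17]
-104 [87, 86, 86, 88] [20, 18, 22, 21]
-98 [86, 87, 85, 83] [18, 19, 19, 18]
-92 [87, 149, 220, 220] [19, 40, 60, 53]
-86 [93, 99, 241, 242] [30, 46, 56, 54]
wrench 306 174 0.06833333333333333
tin 132 175 0.0
block 400 211 0.0
```

```bash
python3 -c "
from bench import bot
print(bot.close_job())"
```

```text
the job is handed in; nothing more can be done
None
```

The job is handed in at 32.8 s on the robot clock: key in the spindle slot, pulley home on the collar, keeper bar swung to its stop; the tin and sanding block look unmoved, and the top view showed only a small change around the wrench, which I never touched.

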